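# Four clicks on the router lift

### The job

Set the router table for a slightly deeper rebate: with a fingertip against the dial's orange finger bar, push the lift dial round clockwise (seen from above) by exactly four clicks from where it stands, without going past the fourth, and leave it resting in that click. Then push the lock lever clockwise with a fingertip until it comes up against its stop, and draw the hand clear. Only push, gently: do not grip the dial or the lever, never touch the cutter, and leave everything else where it lies.

Things in the scene. Friction and masses are not known exactly. Their poses are not given: they have to be found in the camera images.
- router_table: fixed router table top on the bench: grey slab 460 x 760 x 25 mm, dark insert plate in its middle, fence across it. Origin under the slab's centre, on the bench; x from the robot's side to the fence, y along the fence, z up (upper surface z = 25 mm). Turned up to 0.22 rad. In this frame, mm: cutter (0, 0), dial axis (-60, -95), lever axis (-60, 85), fence front face x = 68, fence 74 high above the slab
- dial_axis (a point): point on the lift dial's vertical axis, 22 mm above the slab. The dial is a black disc, 80 mm across, upper face 13 mm above the slab, inside a flat silver ring with 24 black marks, one per click. On it stands the orange finger bar: straight, through the axis, 72 mm long, 10 mm thick, from 13 to 31 mm above the slab. x runs along the bar to its marked end and turns with the dial; z up
- dial_mark (a point): point on top of the finger bar's marked end (white line on top), 36 mm from the dial's axis, 31 mm above the slab
- dial (a joint): lift dial angle in rad, grows clockwise seen from above; 0 is the click in which it stands at the start (the bar may then point any way on the table). One click is 15 degrees (0.2618 rad), at whole multiples of it; ends at -3.3 and 14.3 clicks. A sprung ball holds it: some 0.12 Nm (4 N at 30 mm from the axis) takes it out of a click; past half-way it snaps on to the next by itself
- lever_axis (a point): point on the lock lever's vertical axis, 20 mm above the slab. Lever: black hub 23 mm across and 30 mm high, with a round black arm 12 mm thick and a red ball (19 mm) at its end, 72 mm from the axis. The arm is 30 mm above the slab (its middle) at 40 mm from the axis and 33 mm at the ball; free beneath
- lever_tip (a point): centre of the red ball at the end of the lock lever, 72 mm from the lever's axis, 33.5 mm above the slab
- lock_lever (a joint): lock lever angle in rad, grows clockwise seen from above: 0 = arm points to the table's -x (to the robot's side), 1.5 = against its stop, locked, arm along the table's +y. It starts open between 0 and 0.5, and stays where it is left; about 0.1 Nm turns it (1.5 N at the ball)
- cutter: router cutter standing out of the plate's middle, 19 mm across, 24 mm high; sharp, not to be touched. Origin on its axis at the slab's surface. Rises 3 mm per turn of the dial
- push_block: loose push block on the table's right end: board 165 x 75 mm, with a wooden handle, 87 mm high in all; origin under its centre
- setup_bar: loose brass bar 25 x 75 x 12 mm on the table's front edge; origin under its centre
- test_piece: loose softwood test piece with a rebate, 45 x 170 x 22 mm, on the table's left; origin under its centre
- wax_tin: loose round tin, 85 mm across, 33 mm high, yellow lid, on the table's left front; origin under its centre
- collet_spanner: loose steel spanner, 170 mm, on the table's front edge, right; origin under its middle
- cutter_stand: loose wooden block 125 x 75 x 35 mm holding six spare cutters, 75 mm high in all, on the table's left end; origin under its centre

How it is judged:
On the way:
1. the dial stands four clicks clockwise of where it began, the lock lever still open (value of joint dial between 0.969 and 1.126 rad and value of joint lock_lever below 0.9 rad), for 0.2 s.
At the end, for the whole second after the job is handed in: the dial rests four clicks clockwise of its start (within 0.3 of a click) and the lock lever is within 0.1 rad of its stop (value of joint dial between 0.969 and 1.126 rad and velocity of joint dial between -0.1 and 0.1 rad/s and value of joint lock_lever above 1.4 rad); the robot touches nothing.
It fails at once if the dial is turned past half-way to a fifth click (value of joint dial above 1.217 rad).
It fails at once if the dial or the lock lever is gripped or forced (over 30 N on the dial, 40 N on the lever) (contact force between the fingers and dial above 30 N or contact force between the fingers and lock_lever above 40 N).
It fails at once if the cutter is touched (contact force between any of the fingers, the arm and cutter above 0.3 N).
It fails at once if a loose thing is lifted, or moved by more than 10 mm: push block, brass setup bar, test piece, wax tin, collet spanner, cutter stand (distance of any of push_block, setup_bar, test_piece, wax_tin, collet_spanner, cutter_stand from where it was at the start of the episode above 0.01 m).
It also fails if it takes over 64 s, if anything falls off the work surface, if the arm or the gripper's body presses on something with over 40 N, if the wrist force passes 120 N, or if a joint passes its speed limit or range.

### The arm

A 7-joint arm with a two-finger parallel gripper is mounted at the origin on the work surface. World frame = base frame: x ahead of the robot, y to its left, z up, the work surface at z = 0. Lengths are in m, angles in rad, forces in N, time in s.
With the tool pointing down it reaches from about 0.425 to 0.925 m from the base axis. Payload 6.8 kg.
Tool frame: the origin (TCP) lies at the very end of the fingers, on their centre line; the grasp point (between the pads) lies 19 mm behind it (r.grip_depth is the distance from the TCP to the grasp point, in m); z points along the fingers, y is the direction in which the jaws open and shut (so a half turn about z gives the same grasp; the last joint's range is limited). The gripper opens to 85 mm and grips with 20 to 120 N. Pads are 22 mm wide; open, the fingers measure 114 mm over their backs; the gripper's body (76 mm by 85 mm) begins 54 mm behind the grasp point. The pads swing forward as they close: fully open they stand 13 mm farther back than shut.
Start: joints at [1.218, 0.477, 0.022, 1.555, -0.011, 1.109, -0.083], TCP at [0.164, -0.655, 0.197] pointing down, gripper open.
Joint ranges: [-2.96, 2.96], [-0.34, 2.1], [-1.41, 1.46], [0.24, 2.44], [-1.37, 4.51], [0.17, 1.92], [-2.96, 2.96]. Speed limits (rad/s): [2.39, 2.39, 3.14, 3.14, 3.14, 3.14, 3.14].

### API

Orientations are given as a rotation vector (axis times angle).
In Python, from bench import r, grab_frame gives the robot as it stands. The module is installed in compiled form; this text tells all that it offers.
- The arm moves only by the tool play_rows, never from a script. Its argument "increments" is a list of rows, each a list of 7 numbers: the shift along the tool's x, y, z in mm, then the turn, a rotation vector about the tool's x, y, z in rad, then the closure in counts, from 0 (fully open) to 255 (shut). In form: [[tx, ty, tz, rx, ry, rz, claw], ...]. A call has 1 to 5 rows; each row shifts and turns the pose as measured when the row begins, along the tool's axes as they then stand; what a row does not reach is not made up. A row lasts 1/10 s, in which the tool goes at most 50 mm and 8.59 degrees, less where a joint would pass 70% of its speed; a pose out of reach is approached as far as the arm can. A call is refused whole if a number of a shift passes 50 or a number of a turn 0.15, either way. A call with a gripper value outside its range is refused whole. The fingers move at their own pace and stop on an object; "force" is the grip in N (left out, the last holds). Time passes only in rows, so rows that do not move let the fingers close. It gives the time, the measured TCP pose, the force and the opening at its end, in the units of the state.
- r.get_obs(): the state, without advancing time (a new reading comes with each control period).
- grab_frame(name): name is "scene" or "top" or "wrist"; returns a dict with "color" (420x560x3 uint8, blue, green, red), "depth" (420x560 float32, m along the optical axis (not along the pixel's ray), 0 where there is no reading), "K" (3x3 intrinsics, pixels), "k1" (the pictures are not rectified: a ray, as slopes to the right and down, at radius r is drawn at 1 + k1 r^2 times it, then the intrinsics apply), "T" (4x4, takes a point from camera to world coordinates). Camera axes: x right, y up, looking along -z (the intrinsics and any distortion apply to the point x, -y, -z); pixel columns grow to the right and rows downward; lengths in m; the calibration is good to about 2 mm. A picture is of the moment at which its call begins.
- r.hand_in(): hands the job in, once; it reports no verdict.
The state is a dict: "clock": time; "joints": joint angles; "qvel": joint speeds; "tau": joint torques, N m; "tcp_pos": TCP position; "orientation": TCP orientation; "contact_force": force on the tool from outside, world axes, zero at the start; "moment": the same for the moment, N m; "grip_width": finger opening in m.
Only numpy, scipy, OpenCV 4.12 (cv2) and the standard library are available. Lean on these libraries where they do the work, as an engineer would, in place of code of your own. Each camera call takes 0.05 s, during which the arm holds its last target.

## Working session

There is one attempt and no reset: what is moved stays moved. The work goes in short steps, Python scripts to look and compute and a tool call to move; the robot and the scene stay as the last step left them, time stands still between calls to the robot, and variables do not carry over. Pictures are saved under pics/ and viewed, and the job is handed in when it is done.

Besides the shell and the picture viewer there is one more tool, called after "Emit:" as name([rows], argument=value, ...), one row to a line, values as JSON. play_rows: Moves the arm, as the interface text tells. Its arguments: {"type":"object","properties":{"increments":{"type":"array","items":{"type":"array","items":{"type":"number"}}},"force":{"type":"number"}},"required":["increments"]}

```bash
mkdir -p pics
python3 - <<'E'
from bench import r, grab_frame
import cv2,numpy as np
o=r.get_obs()
for k,v in o.items(): print(k,np.round(v,4))
for n in("scene","top","wrist"):
    f=grab_frame(n); cv2.imwrite(f"pics/{n}0.png",f["color"]); print(n,f["K"].tolist(),f["k1"],np.round(f["T"],4).tolist())
    np.savez(f"{n}0.npz",**f)
E
```

```text
clock 0.0
joints [ 1.2179  0.4778  0.0223  1.5565 -0.0115  1.1093 -0.0831]
qvel [ 0.0011  0.0018  0.0003  0.001  -0.001  -0.002  -0.    ]
tau [-1.10000e-03 -5.96445e+01  1.60800e+00 -2.81195e+01  1.25000e-02
  9.50000e-03 -0.00000e+00]
tcp_pos [ 0.1634 -0.6542  0.1963]
orientation [-3.1162e+00 -3.8350e-01  6.0000e-04]
contact_force [-0.1455  0.1816  0.5572]
moment [0.01   0.0136 0.0147]
grip_width 0.0856
scene [[419.59446161760417, 0.0, 271.8773781536261], [0.0, 419.59446161760417, 212.35857597965918], [0.0, 0.0, 1.0]] -0.11354858426048754 [[0.5734, -0.5017, 0.6476, 1.1883], [0.819, 0.3307, -0.4689, -0.4669], [0.0211, 0.7993, 0.6005, 0.7306], [0.0, 0.0, 0.0, 1.0]]
top [[393.59239671055593, 0.0, 278.0165329456017], [0.0, 393.59239671055593, 217.40303271280695], [0.0, 0.0, 1.0]] 0.02706418144294256 [[0.0151, 0.9913, -0.1304, 0.3737], [-0.9999, 0.0141, -0.0086, 0.032], [-0.0067, 0.1306, 0.9914, 1.0151], [0.0, 0.0, 0.0, 1.0]]
wrist [[328.742626436333, 0.0, 279.4658057848378], [0.0, 328.742626436333, 214.19906422532196], [0.0, 0.0, 1.0]] -0.018572459490580784 [[0.2419, 0.9201, 0.3081, 0.2428], [-0.9703, 0.2301, 0.0745, -0.6336], [-0.0023, -0.317, 0.9484, 0.3717], [0.0, 0.0, 0.0, 1.0]]
```

View pics/top0.png

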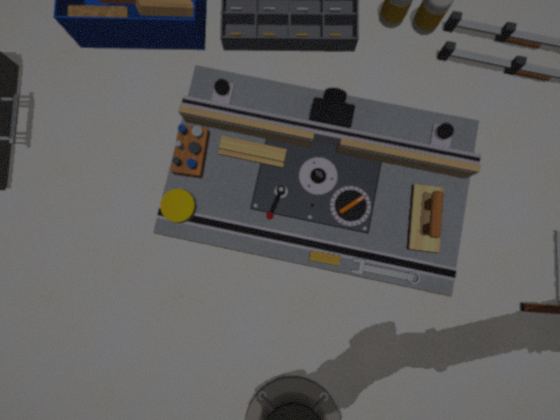

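View pics/scene0.png

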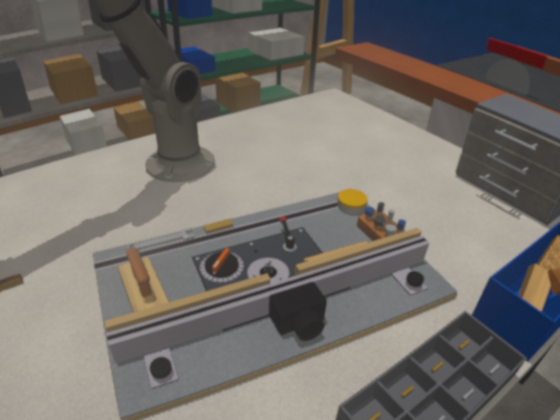

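The top view shows the dial at about (350,207), the red lever ball at (270,215), and the cutter at (318,175). Next I'll measure them.

```bash
cat > h.py <<'E'
import numpy as np, cv2
def ray(f,uv):
    K=f["K"];k1=float(f["k1"])
    uv=np.atleast_2d(uv).astype(float)
    d=np.stack([(uv[:,0]-K[0,2])/K[0,0],(uv[:,1]-K[1,2])/K[1,1]],1)
    s=d.copy()
    for _ in range(20): s=d/(1+k1*(s**2).sum(1,keepdims=True))
    c=np.stack([s[:,0],-s[:,1],-np.ones(len(s))],1)
    return f["T"][:3,3],c@f["T"][:3,:3].T
def onplane(f,uv,z):
    o,d=ray(f,uv); return o+d*((z-o[2])/d[:,2])[:,None]
def proj(f,P):
    P=np.atleast_2d(P); c=(P-f["T"][:3,3])@f["T"][:3,:3]
    s=np.stack([c[:,0]/-c[:,2],-c[:,1]/-c[:,2]],1); s=s*(1+float(f["k1"])*(s**2).sum(1,keepdims=True))
    return np.stack([s[:,0]*f["K"][0,0]+f["K"][0,2],s[:,1]*f["K"][1,1]+f["K"][1,2]],1)
def blob(m,roi):
    x0,y0,x1,y1=roi; mm=np.zeros_like(m); mm[y0:y1,x0:x1]=m[y0:y1,x0:x1]
    ys,xs=np.nonzero(mm); return np.stack([xs,ys],1).astype(float)
E
python3 - <<'E'
from h import *
for n,rd,rb in(("top",(328,190,372,225),(260,205,280,222)),("scene",(195,240,245,280),(272,210,292,225))):
    f=dict(np.load(f"{n}0.npz")); hsv=cv2.cvtColor(f["color"],cv2.COLOR_BGR2HSV)
    o=((hsv[...,0]<16)&(hsv[...,1]>140)&(hsv[...,2]>80)).astype(np.uint8)
    p=blob(o,rd); print(n,"bar",len(p),p.mean(0),cv2.minAreaRect(p.astype(np.float32)))
    P=onplane(f,p,.056); c=P.mean(0); w,v=np.linalg.eigh(np.cov((P-c)[:,:2].T)); print(c,np.degrees(np.arctan2(v[1,1],v[0,1])),np.sqrt(w*12))
    rr=(((hsv[...,0]<8)|(hsv[...,0]>172))&(hsv[...,1]>140)&(hsv[...,2]>60)).astype(np.uint8)
    q=blob(rr,rb); print("ball",len(q),q.mean(0),onplane(f,q.mean(0),.0585))
    cut=(318,175) if n=="top" else (268,270)
f=dict(np.load("top0.npz"))
im=f["color"]; 
c=cv2.resize(im[140:240,230:390],None,fx=5,fy=5,interpolation=cv2.INTER_CUBIC); cv2.imwrite("pics/c1.png",cv2.convertScaleAbs(c,alpha=1.5))
f=dict(np.load("scene0.npz"));im=f["color"]
c=cv2.resize(im[200:300,180:340],None,fx=5,fy=5,interpolation=cv2.INTER_CUBIC); cv2.imwrite("pics/c2.png",cv2.convertScaleAbs(c,alpha=1.5))
E
```

```text
top bar 61 [349.73770492 205.16393443] ((350.43658447265625, 204.62928771972656), (4.00030517578125, 25.53281021118164), 57.09476089477539)
[ 0.5328434  -0.13584059  0.056     ] 122.53024896876255 [0.01179179 0.05940475]
ball 33 [269.45454545 214.90909091] [[0.50547296 0.06141152 0.0585    ]]
scene bar 121 [221.07438017 258.50413223] ((220.2307586669922, 259.15380859375), (6.1017022132873535, 26.07090950012207), 33.6900634765625)
[ 0.54204744 -0.14162291  0.056     ] 128.2498945332197 [0.01421554 0.07536484]
ball 12 [282.66666667 218.25      ] [[0.50004891 0.06685372 0.0585    ]]
```

View pics/c1.png

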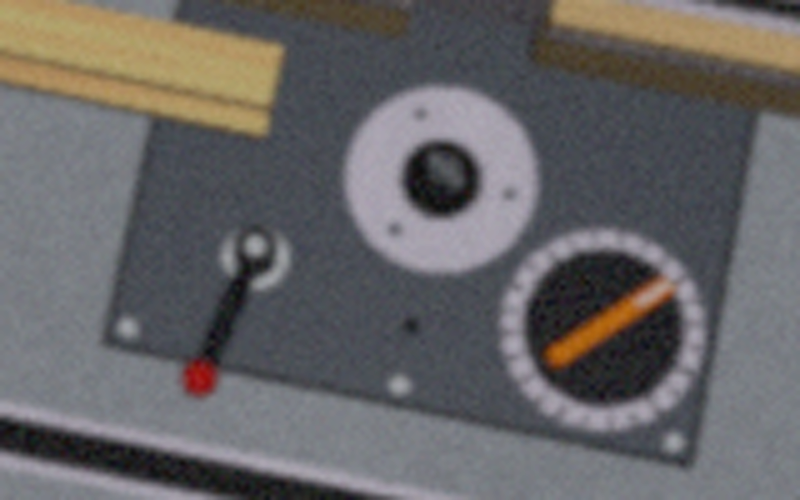

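View pics/c2.png

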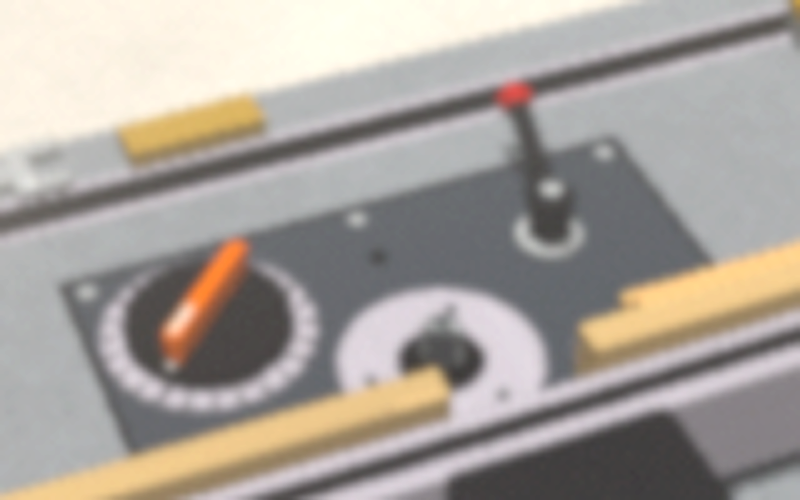

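```bash
cat > tab.py <<'E'
from h import *
f=dict(np.load("top0.npz"))
g=f["color"]; hsv=cv2.cvtColor(g,cv2.COLOR_BGR2HSV)
def cr(x,y): return np.array([230+(x+.5)/5-.5,140+(y+.5)/5-.5])
# white ring of dial and silver insert ring: contour outer ellipse
def ringc(roi):
    x0,y0,x1,y1=roi
    s=g[y0:y1,x0:x1]; s=cv2.resize(s,None,fx=5,fy=5,interpolation=cv2.INTER_CUBIC)
    gray=cv2.GaussianBlur(s,(0,0),4).min(2)
    m=(gray>95).astype(np.uint8)
    m=cv2.morphologyEx(m,cv2.MORPH_CLOSE,np.ones((17,17)))
    cs,_=cv2.findContours(m,cv2.RETR_EXTERNAL,cv2.CHAIN_APPROX_NONE)
    c=max(cs,key=cv2.contourArea); e=cv2.fitEllipse(c)
    return np.array([x0+(e[0][0]+.5)/5-.5,y0+(e[0][1]+.5)/5-.5]),np.array(e[1])/5
d,ad=ringc((329,184,373,228)); c,ac=ringc((296,155,341,197))
print(d,ad,c,ac)
D=onplane(f,d,.025)[0];C=onplane(f,c,.025)[0]
L=onplane(f,cr(255,245),.056)[0]
print("dial",D,"cut",C,"lev",L, np.linalg.norm((D-C)[:2]),np.linalg.norm((L-C)[:2]),np.linalg.norm((D-L)[:2]))
loc=np.array([[-.060,-.095],[0,0],[-.060,.085]]);W=np.array([D,C,L])[:,:2]
a=loc-loc.mean(0);b=W-W.mean(0)
th=np.arctan2((a[:,0]*b[:,1]-a[:,1]*b[:,0]).sum(),(a*b).sum())
R=np.array([[np.cos(th),-np.sin(th)],[np.sin(th),np.cos(th)]]);t=W.mean(0)-R@loc.mean(0)
print("yaw",np.degrees(th),"origin",t); print("fit",loc@R.T+t)
ball=onplane(f,[[269.45,214.9]],.0585)[0][:2]
la=(loc@R.T+t)[2]; v=R.T@(ball-la); print("lever",la,ball,np.linalg.norm(v),"angle",np.degrees(np.arctan2(v[1],-v[0])))
e=onplane(f,[cr(548,360),cr(672,282)],.056); print("bar ends",e,"len",np.linalg.norm(e[1]-e[0]),"mid",e.mean(0),np.degrees(np.arctan2(*(e[1]-e[0])[[1,0]])))
E
python3 tab.py
python3 - <<'E'
from h import *
f=dict(np.load("top0.npz"))
# depth check
for u,v in((300,260),(350,206),(318,160),(300,205)): print(u,v,f["depth"][v,u])
o,d=ray(f,[[300,205]]); print((o+d*f["depth"][205,300]))
E
```

```text
[348.9535141  219.90344849] [ 7.81233063 18.82250366] [317.73739777 175.46464996] [35.34322205 36.36746826]
dial [ 0.50017404 -0.13895399  0.025     ] cut [ 0.61416555 -0.05984604  0.025     ] lev [0.57210005 0.03500752 0.056     ] 0.13875205662391 0.10376272560273836 0.1882444181840409
yaw -20.600396382882607 origin [ 0.60076166 -0.06555124]
fit [[ 0.51117266 -0.13336577]
 [ 0.60076166 -0.06555124]
 [ 0.57450532  0.0351245 ]]
lever [0.57450532 0.0351245 ] [0.50549532 0.06142307] 0.07385116935017788 angle 0.26061992376549586
bar ends [[ 0.51645168 -0.10986321  0.056     ]
 [ 0.5562274  -0.17111181  0.056     ]] len 0.07303080702132915 mid [ 0.53633954 -0.14048751  0.056     ] -56.999729278134794
300 260 0.98364466
350 206 0.9695503
318 160 1.018918
300 205 1.0021813
[[ 0.53660733 -0.01488776  0.02530612]]
```

```bash
sed -i 's/^print(d,ad,c,ac)/d=cr(603,328)/' tab.py; python3 tab.py
python3 - <<'E'
from h import *
f=dict(np.load("scene0.npz"))
def cr(x,y): return np.array([180+(x+.5)/5-.5,200+(y+.5)/5-.5])
for n,p,z in(("dialring",(209,330),.025),("ball",(514,94),.0585),("levertop",(551,186),.057),("insertring",(442,360),.025),("barA",(235,245),.056),("barB",(172,343),.056)): print(n,onplane(f,cr(*p),z)[0])
E
```

```text
dial [ 0.53789918 -0.14242548  0.025     ] cut [ 0.61416555 -0.05984604  0.025     ] lev [0.57210005 0.03500752 0.056     ] 0.11240962093619303 0.10376272560273836 0.18069911159973936
yaw -10.881414407331294 origin [ 0.61463165 -0.06003234]
fit [[ 0.53777664 -0.14199763]
 [ 0.61463165 -0.06003234]
 [ 0.57175648  0.03476597]]
lever [0.57175648 0.03476597] [0.50549532 0.06142307] 0.07142228804936 angle 11.033681530077612
bar ends [[ 0.51645168 -0.10986321  0.056     ]
 [ 0.5562274  -0.17111181  0.056     ]] len 0.07303080702132915 mid [ 0.53633954 -0.14048751  0.056     ] -56.999729278134794
dialring [ 0.53457624 -0.13855536  0.025     ]
ball [0.50018209 0.06589048 0.0585    ]
levertop [0.56919069 0.03835047 0.057     ]
insertring [ 0.61301167 -0.05708683  0.025     ]
barA [ 0.51944442 -0.11375398  0.056     ]
barB [ 0.5613809  -0.17120216  0.056     ]
```

Emit:
play_rows([
  [39, -29.5, 0, 0, 0, 0, 255],
  [39, -29.5, 0, 0, 0, 0, 255],
  [39, -29.5, 0, 0, 0, 0, 255],
  [39, -29.5, 0, 0, 0, 0, 255],
  [39, -29.5, 0, 0, 0, 0, 255],
], force=20)

```text
clock: 0.65
tcp_pos: [0.3134, -0.4647, 0.1937]
orientation: [-3.12, -0.359, 0.009]
contact_force: [0.7, -0.3, 0.9]
grip_width: 0.0123
```

Emit:
play_rows([
  [39, -29.5, 0, 0, 0, -0.04, 255],
  [39, -29.5, 0, 0, 0, -0.04, 255],
  [39, -29.5, 0, 0, 0, -0.04, 255],
  [39, -29.5, 0, 0, 0, -0.04, 255],
  [39, -29.5, 0, 0, 0, -0.04, 255],
])

```text
clock: 1.15
tcp_pos: [0.4556, -0.2595, 0.1927]
orientation: [-3.067, -0.679, 0.008]
contact_force: [0.6, -2.2, -0.4]
grip_width: 0.0002
```

```bash
cat > go.py <<'E'
import sys
from bench import r
from h import *
from scipy.spatial.transform import Rotation as Ro
o=r.get_obs(); R=Ro.from_rotvec(o["orientation"]).as_matrix(); p=np.array(o["tcp_pos"])
psi=np.degrees(np.arctan2(R[1,0],R[0,0]))
print("t",o["clock"],"tcp",np.round(p,4),"psi",round(psi,1),"q",np.round(o["joints"],2),"F",np.round(o["contact_force"],1),"w",round(float(o["grip_width"]),4))
if len(sys.argv)>1:
    x,y,z,ps=map(float,sys.argv[1:5])
    Rt=Ro.from_euler("z",ps,degrees=True).as_matrix()@np.diag([1,-1,-1.])
    print("need tool mm",np.round(1000*R.T@(np.array([x,y,z])-p),1),"turn",np.round(Ro.from_matrix(R.T@Rt).as_rotvec(),3))
E
python3 go.py 0.568 -0.158 0.15 33
```

```text
t 1.15 tcp [ 0.4556 -0.2595  0.1927] psi 25.0 q [ 0.59  0.25 -0.23  1.9   0.07  1.   -0.8 ] F [ 0.6 -2.2 -0.4] w 0.0002
need tool mm [145.  -44.5  42. ] turn [-0.002  0.005 -0.14 ]
```

Emit:
play_rows([
  [36, -11, 5, 0, 0, -0.04, 255],
  [36, -11, 5, 0, 0, -0.04, 255],
  [36, -11, 5, 0, 0, -0.04, 255],
  [36, -11, 5, 0, 0, -0.02, 255],
  [0, 0, 0, 0, 0, 0, 255],
])

```text
clock: 1.65
tcp_pos: [0.567, -0.1378, 0.1715]
orientation: [-3.0, -0.919, 0.004]
contact_force: [0.1, -0.8, 0.1]
grip_width: -0.0001
```

```bash
python3 go.py 0.568 -0.158 0.10 33
python3 - <<'E'
from bench import grab_frame
from h import *
for n in ("wrist",):
    f=grab_frame(n); np.savez(f"{n}1.npz",**f); cv2.imwrite(f"pics/{n}1.png",cv2.convertScaleAbs(f["color"],alpha=1.4)); print(np.round(f["T"],3))
E
```

```text
t 1.65 tcp [ 0.567  -0.1378  0.1715] psi 34.1 q [ 0.38  0.38 -0.31  1.79  0.13  1.   -0.96] F [ 0.1 -0.8  0.1] w -0.0001
need tool mm [-10.4  17.6  71.4] turn [-0.004  0.001  0.019]
[[ 0.56   0.785  0.266  0.635]
 [-0.829  0.532  0.174 -0.092]
 [-0.005 -0.318  0.948  0.347]
 [ 0.     0.     0.     1.   ]]
```

View pics/wrist1.png

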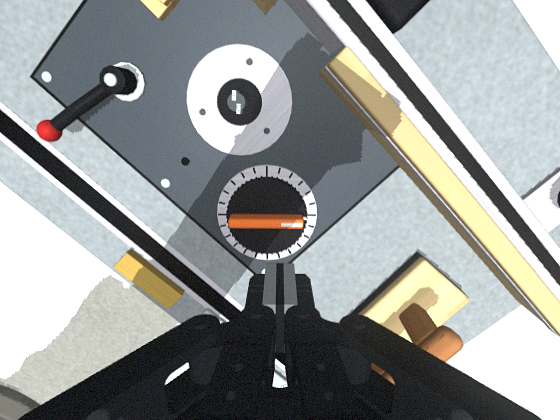

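The wrist view shows the ring centre at (267,213), the bar from (229,221) to (304,223) with its white end on the right, the ball at (49,131), the lever top at (111,80), the cutter at (239,101), and the fingertips at (280,268).

Run:
```python
from h import *
f=dict(np.load("wrist1.npz"))
for n,p,z in(("dialring",(267,212.5),.025),("ball",(49,131),.0585),("levertop",(111,79),.057),("insertring",(239.5,99),.025),("barA",(229,218),.056),("barB",(304,221),.056)): print(n,onplane(f,p,z)[0])
im=f["color"]; hsv=cv2.cvtColor(im,cv2.COLOR_BGR2HSV)
o=((hsv[...,0]<18)&(hsv[...,1]>140)&(hsv[...,2]>60)).astype(np.uint8)
p=blob(o,(215,195,315,240)); print(len(p),cv2.minAreaRect(p.astype(np.float32)),p.min(0),p.max(0))
cv2.imwrite("pics/c3.png",cv2.resize(cv2.convertScaleAbs(im[150:300,200:360],alpha=1.3),None,fx=4,fy=4,interpolation=cv2.INTER_CUBIC))
```

```text
dialring [ 0.53929845 -0.13886614  0.025     ]
ball [0.50549349 0.06279998 0.0585    ]
levertop [0.5734544  0.03616354 0.057     ]
insertring [ 0.61746934 -0.05690287  0.025     ]
barA [ 0.52401614 -0.10779141  0.056     ]
barB [ 0.56102043 -0.1676858   0.056     ]
991 ((265.5, 221.0), (14.0, 75.0), 90.0) [228. 214.] [303. 228.]
```

View pics/c3.png

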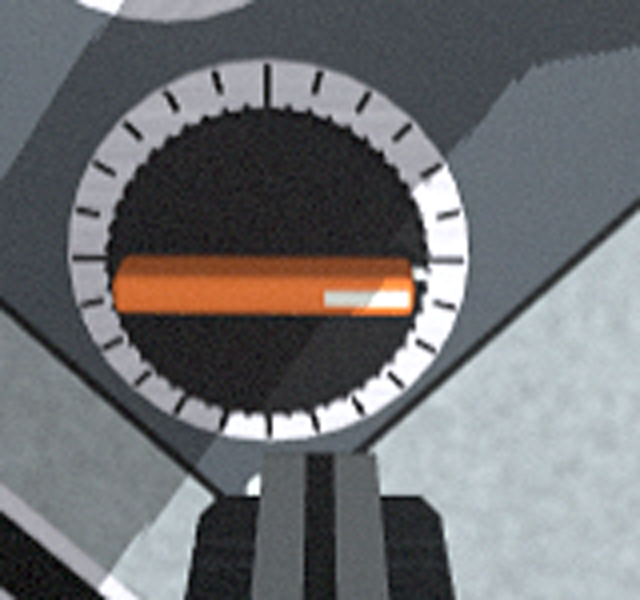

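```bash
python3 go.py 0.5732 -0.1497 0.045 32
```

```text
t 1.7 tcp [ 0.5654 -0.1407  0.1715] psi 33.9 q [ 0.38  0.37 -0.31  1.79  0.13  1.   -0.96] F [-0.2 -0.1  0.4] w 0.0003
need tool mm [  1.9  12.2 126.5] turn [-0.003  0.003  0.033]
```

Emit:
play_rows([
  [2, 6, 20, 0, 0, 0.03, 255],
  [0, 6, 20, 0, 0, 0, 255],
  [0, 0, 20, 0, 0, 0, 255],
  [0, 0, 20, 0, 0, 0, 255],
  [0, 0, 0, 0, 0, 0, 255],
])

```text
clock: 2.2
tcp_pos: [0.5705, -0.1566, 0.0894]
orientation: [3.021, 0.857, -0.011]
contact_force: [-0.4, 0.9, 0.6]
grip_width: -0.0
```

```bash
python3 go.py 0.5732 -0.1497 0.045 32
```

```text
t 2.2 tcp [ 0.5705 -0.1566  0.0894] psi 31.7 q [ 0.37  0.48 -0.28  1.84  0.18  0.85 -1.01] F [-0.4  0.9  0.6] w -0.0
need tool mm [ 6.2 -4.4 44.4] turn [-0.     0.007 -0.006]
```

Emit:
play_rows([
  [5, -4, 10, 0, 0, 0, 255],
  [0, 0, 10, 0, 0, 0, 255],
  [0, 0, 10, 0, 0, 0, 255],
  [0, 0, 0, 0, 0, 0, 255],
])

```text
clock: 2.6
tcp_pos: [0.5729, -0.1525, 0.0594]
orientation: [3.02, 0.852, -0.008]
contact_force: [-1.2, -0.4, 0.6]
grip_width: -0.0001
```

```bash
python3 go.py 0.5732 -0.1497 0.045 32;  cat > look.py <<'E'
import sys
from bench import grab_frame
from h import *
n,i=sys.argv[1],sys.argv[2]; f=grab_frame(n); np.savez(f"{n}{i}.npz",**f)
im=f["color"]; x0,y0,x1,y1=map(int,sys.argv[3:7]); s=min(800/(x1-x0),600/(y1-y0))
cv2.imwrite(f"pics/{n}{i}.png",cv2.resize(cv2.convertScaleAbs(im[y0:y1,x0:x1],alpha=1.4),None,fx=s,fy=s,interpolation=cv2.INTER_CUBIC)); print(s)
E
python3 look.py wrist 2 180 180 380 330
```

```text
t 2.6 tcp [ 0.5729 -0.1525  0.0594] psi 31.5 q [ 0.36  0.52 -0.27  1.85  0.19  0.79 -1.04] F [-1.2 -0.4  0.6] w -0.0001
need tool mm [ 1.8 -2.2 14.4] turn [ 0.002  0.006 -0.009]
4.0
```

View pics/wrist2.png

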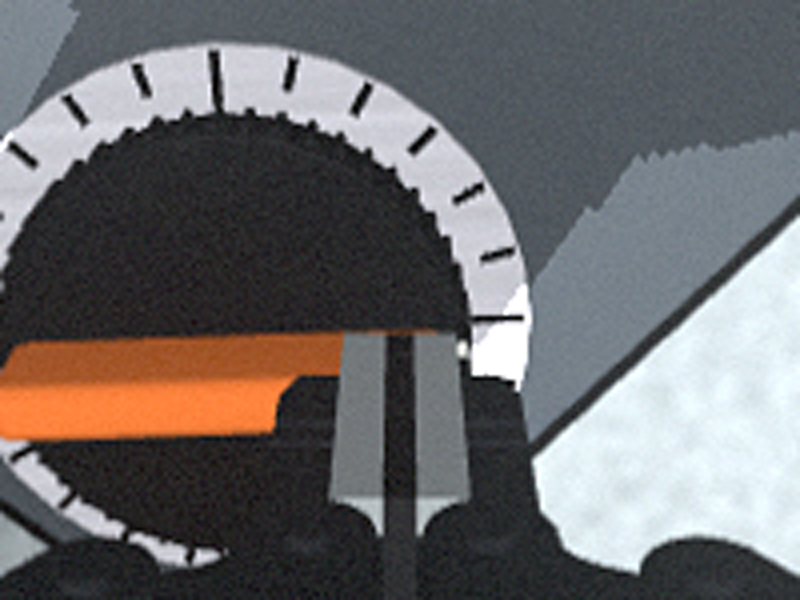

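Run:
```python
from h import *
from bench import r
from scipy.spatial.transform import Rotation as Ro
o=r.get_obs(); R=Ro.from_rotvec(o["orientation"]).as_matrix(); p=np.array(o["tcp_pos"])
f=dict(np.load("wrist2.npz"))
for v in([0,0,0],[.011,0,0],[-.011,0,0],[0,.01,0],[0,-.01,0]): print(v,(proj(f,p+R@np.array(v))[0]-[180,180])*4)
def cr(x,y): return np.array([180+(x+.5)/4-.5,180+(y+.5)/4-.5])
for n,c,z in(("bar top front L",(20,385),.056),("bar bot front",(200,338),.038),("bar top front",(250,381),.056),("bar bot front right",(440,331),.038),("tip front L",(343,333),p[2]),("tip front R",(463,333),p[2])):
    P=onplane(f,cr(*c),z)[0]; print(n,P,"tool",np.round(R.T@(P-p)*1000,1))
```

```text
[0, 0, 0] [408.01013599 290.35166352]
[0.011, 0, 0] [408.17029994 220.30025634]
[-0.011, 0, 0] [407.85475933 357.84999173]
[0, 0.01, 0] [476.63878353 290.36690728]
[0, -0.01, 0] [339.39078256 290.32087559]
bar top front L [ 0.52719541 -0.11101578  0.056     ] tool [-17.6 -59.6   4. ]
bar bot front [ 0.53915058 -0.1330065   0.038     ] tool [-18.8 -34.7  22.1]
bar top front [ 0.54624996 -0.14074531  0.056     ] tool [-16.9 -24.3   4.1]
bar bot front right [ 0.56109187 -0.16637295  0.038     ] tool [-17.6   5.2  22.2]
tip front L [ 0.56261257 -0.14776201  0.06012086] tool [-6.7 -9.8  0. ]
tip front R [ 0.57183924 -0.16284998  0.06012086] tool [-6.7  7.9  0.1]
```

```bash
python3 look.py scene 2 170 190 310 295
python3 - <<'E'
from h import *
from bench import r
from scipy.spatial.transform import Rotation as Ro
o=r.get_obs(); R=Ro.from_rotvec(o["orientation"]).as_matrix(); p=np.array(o["tcp_pos"])
f=dict(np.load("scene2.npz"))
for v in([0,0,0],[.011,0,0],[-.011,0,0],[0,.01,0],[0,-.01,0]): print(v,(proj(f,p+R@np.array(v))[0]-[170,190])*5.714)
print(R[:,2])
E
```

```text
5.714285714285714
[0, 0, 0] [306.89243297 438.73067504]
[0.011, 0, 0] [331.39529108 447.07703094]
[-0.011, 0, 0] [282.57753097 430.43759402]
[0, 0.01, 0] [294.69773424 454.82532847]
[0, -0.01, 0] [318.91059373 422.86987319]
[-0.00200194 -0.00522413 -0.99998435]
```

View pics/scene2.png

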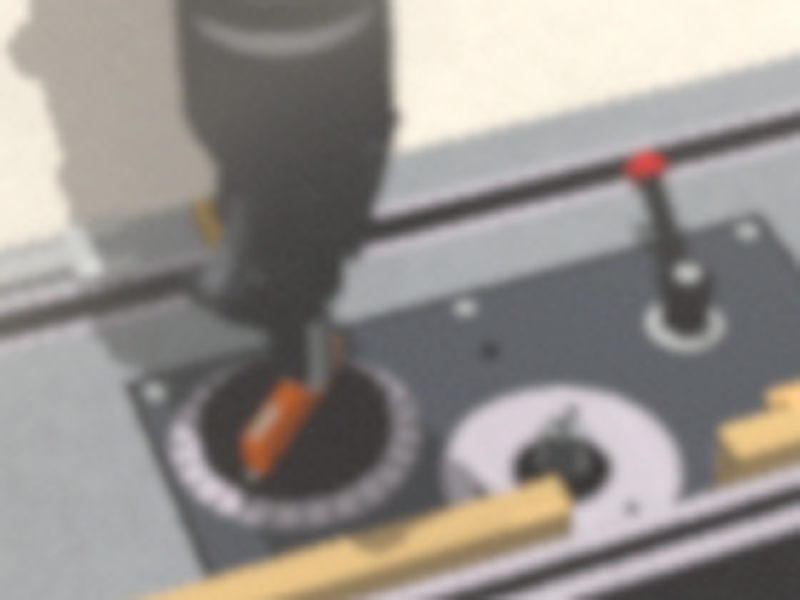

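Run:
```python
from h import *
from bench import r
from scipy.spatial.transform import Rotation as Ro
o=r.get_obs(); R=Ro.from_rotvec(o["orientation"]).as_matrix(); p=np.array(o["tcp_pos"])
def pt(f,u,v):
    o_,d=ray(f,[[u,v]]); return (o_+d*f["depth"][v,u])[0]
f=dict(np.load("wrist2.npz"))
for u in (271,275,278,280,284,290,294):
  for v in (258,262,265,268,275,285,295):
    P=pt(f,u,v); print(u,v,np.round(R.T@(P-p)*1000,1))
f=dict(np.load("scene2.npz"))
for u,v in((226,258),(226,256),(226,254),(225,252),(215,265)): 
    P=pt(f,u,v); print(u,v,np.round(P,4),np.round(R.T@(P-p)*1000,1))
```

```text
271 258 [-15.7  -7.5  24.7]
271 262 [-18.7  -7.5  24.8]
271 265 [ 11.4  -5.6 -37.8]
271 268 [ 11.4  -5.5 -40.6]
271 275 [ 10.9  -5.3 -46.3]
271 285 [ 11.1  -5.1 -54.8]
271 295 [ 11.3  -4.9 -62.8]
275 258 [-15.3  -4.8  24. ]
275 262 [-17.9  -4.8  23.3]
275 265 [ 10.5  -3.7 -36.1]
275 268 [ 10.5  -3.7 -39. ]
275 275 [ 12.   -3.6 -48.2]
275 285 [ 10.8  -3.5 -54.4]
275 295 [ 10.9  -3.3 -62. ]
278 258 [-15.4  -2.8  24.3]
278 262 [-18.1  -2.8  23.7]
278 265 [ 11.4  -2.3 -37.7]
278 268 [ 10.9  -2.3 -39.6]
278 275 [ 11.   -2.3 -46.4]
278 285 [ 11.2  -2.2 -55.1]
278 295 [ 11.   -2.2 -62.3]
280 258 [-15.5  -1.5  24.4]
280 262 [-17.8  -1.4  23. ]
280 265 [ 11.3  -1.4 -37.5]
280 268 [ 11.2  -1.4 -40.2]
280 275 [ 11.4  -1.4 -47.2]
280 285 [ 11.7  -1.4 -56. ]
280 295 [ 11.7  -1.4 -63.3]
284 258 [-15.6   1.2  24.5]
284 262 [-18.2   1.2  23.8]
284 265 [ 10.4   0.5 -35.8]
284 268 [ 10.7   0.4 -39.4]
284 275 [ 10.8   0.4 -46. ]
284 285 [ 11.9   0.2 -56.3]
284 295 [ 11.1   0.2 -62.4]
290 258 [-15.    5.2  23.4]
290 262 [-18.    5.2  23.4]
290 265 [ 11.5   3.2 -38. ]
290 268 [ 10.9   3.2 -39.7]
290 275 [ 10.9   3.  -46.2]
290 285 [ 10.4   2.8 -53.7]
290 295 [ 11.1   2.5 -62.4]
294 258 [-15.2   7.9  23.8]
294 262 [-18.5   7.9  24.5]
294 265 [-20.3   7.9  23.7]
294 268 [ 11.5   4.9 -40.8]
294 275 [ 11.5   4.7 -47.2]
294 285 [ 11.3   4.4 -55.2]
294 295 [ 11.6   4.  -63.2]
226 258 [ 0.5361 -0.1257  0.0444] [-18.  -42.8  16.2]
226 256 [ 0.5847 -0.1508  0.1014] [ 10.1   4.2 -40.8]
226 254 [ 0.5837 -0.15    0.1061] [  9.6   3.  -45.5]
225 252 [ 0.5871 -0.1539  0.1166] [ 10.5   8.2 -56. ]
215 265 [ 0.5558 -0.1654  0.0585] [-22.    1.4   2.3]
```

Depth from both the wrist and scene views puts the visible fingertip about 36 mm above the reported TCP. I'll descend in small steps and watch the force and the pictures.

Emit:
play_rows([
  [2, -2, 8, 0, 0, 0, 255],
  [0, 0, 8, 0, 0, 0, 255],
  [0, 0, 8, 0, 0, 0, 255],
  [0, 0, 0, 0, 0, 0, 255],
])

```text
clock: 3.1
tcp_pos: [0.5755, -0.1498, 0.0358]
orientation: [3.018, 0.852, -0.002]
contact_force: [-0.1, 0.3, 0.8]
grip_width: 0.0001
```

```bash
cat > tip.py <<'E'
import sys
from h import *
from bench import r,grab_frame
from scipy.spatial.transform import Rotation as Ro
f=grab_frame("wrist"); i=sys.argv[1]; np.savez(f"wrist{i}.npz",**f)
o=r.get_obs(); R=Ro.from_rotvec(o["orientation"]).as_matrix(); p=np.array(o["tcp_pos"])
im=f["color"]
for u in (275,285):
  for v in range(250,290,2):
    o_,d=ray(f,[[u,v]]); q=R.T@((o_+d*f["depth"][v,u])[0]-p)*1000
    if q[2]<-15: print("tip",u,v,np.round(q,1)); break
cv2.imwrite(f"pics/wrist{i}.png",cv2.resize(cv2.convertScaleAbs(im[160:330,180:380],alpha=1.4),None,fx=3.5,fy=3.5,interpolation=cv2.INTER_CUBIC))
hsv=cv2.cvtColor(im,cv2.COLOR_BGR2HSV)
# front face points of bar via depth (orange)
m=(hsv[...,0]<18)&(hsv[...,1]>140)&(hsv[...,2]>50)
m=m.astype(np.uint8); ys,xs=np.nonzero(m[180:330,150:380]); xs+=150; ys+=180
o_,d=ray(f,np.stack([xs,ys],1)); P=o_+d*f["depth"][ys,xs][:,None]
t=P[(P[:,2]>.051)&(P[:,2]<.062)&(np.hypot(P[:,0]-.5385,P[:,1]+.1395)<.045)]
if len(t)>20:
    c,s,a=cv2.minAreaRect((t[:,:2]*1000).astype(np.float32)); w,v=np.linalg.eigh(np.cov(t[:,:2].T)); 
    print("bar",len(t),np.round(c,1),np.round(s,1),"dir",round(np.degrees(np.arctan2(v[1,1],v[0,1])),1),"z",t[:,2].mean())
E
python3 tip.py 3; python3 go.py
```

```text
tip 275 264 [ 11.9  -3.3 -37.7]
tip 285 264 [ 11.4   1.3 -36.7]
bar 1196 [ 531.4 -127.6] [10.6 43.8] dir 124.1 z 0.05414051553627819
t 3.15 tcp [ 0.5759 -0.1499  0.0363] psi 31.5 q [ 0.35  0.55 -0.26  1.86  0.21  0.75 -1.05] F [-0.2 -0.1 -0.3] w -0.0001
```

View pics/wrist3.png

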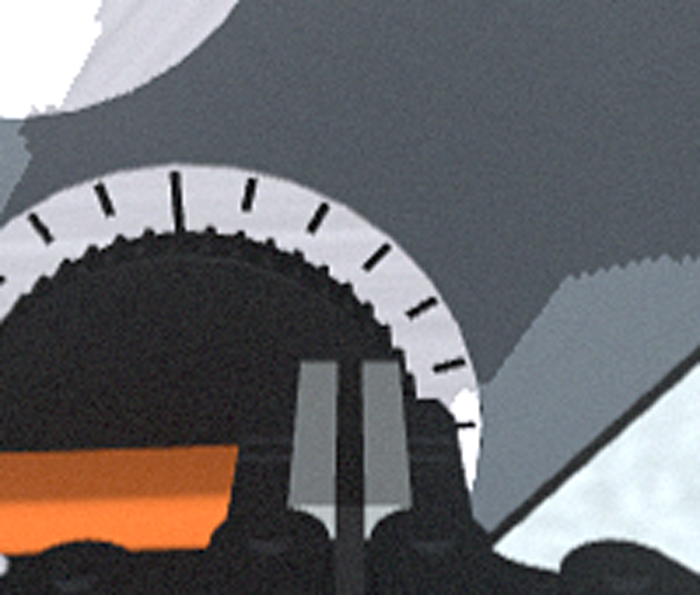

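Emit:
play_rows([
  [0, 0, 8, 0, 0, 0, 255],
  [0, 0, 8, 0, 0, 0, 255],
  [0, 0, 6, 0, 0, 0, 255],
  [0, 0, 0, 0, 0, 0, 255],
])

```text
clock: 3.55
tcp_pos: [0.5761, -0.1502, 0.0125]
orientation: [3.018, 0.851, -0.001]
contact_force: [-0.0, 0.2, -0.3]
grip_width: -0.0001
```

```bash
python3 tip.py 4; python3 go.py; python3 look.py scene 4 170 190 310 295
```

```text
tip 275 260 [  3.8  -3.5 -17.2]
tip 285 264 [ 11.9   1.4 -37.7]
bar 41 [ 525.7 -111. ] [1.5 9.2] dir 126.8 z 0.05178315050705522
t 3.6 tcp [ 0.5763 -0.1502  0.0129] psi 31.5 q [ 0.34  0.59 -0.25  1.87  0.22  0.7  -1.07] F [-0.1 -0.7 -1. ] w -0.0
5.714285714285714
```

View pics/wrist4.png

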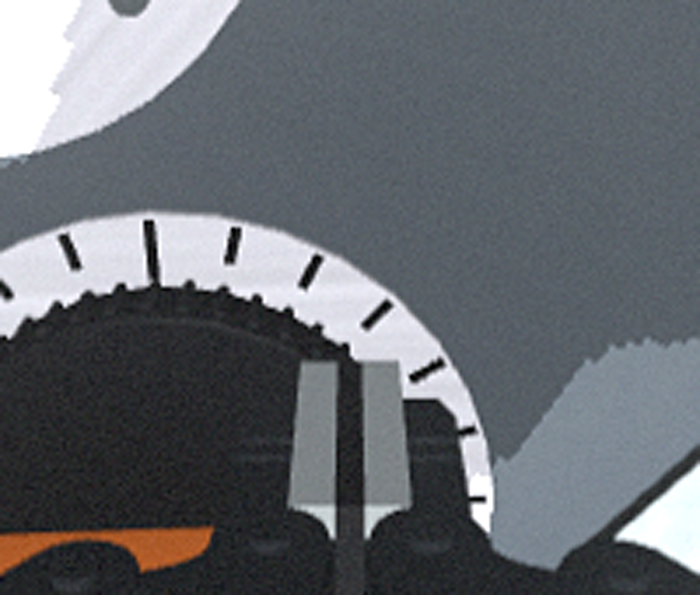

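View pics/scene4.png

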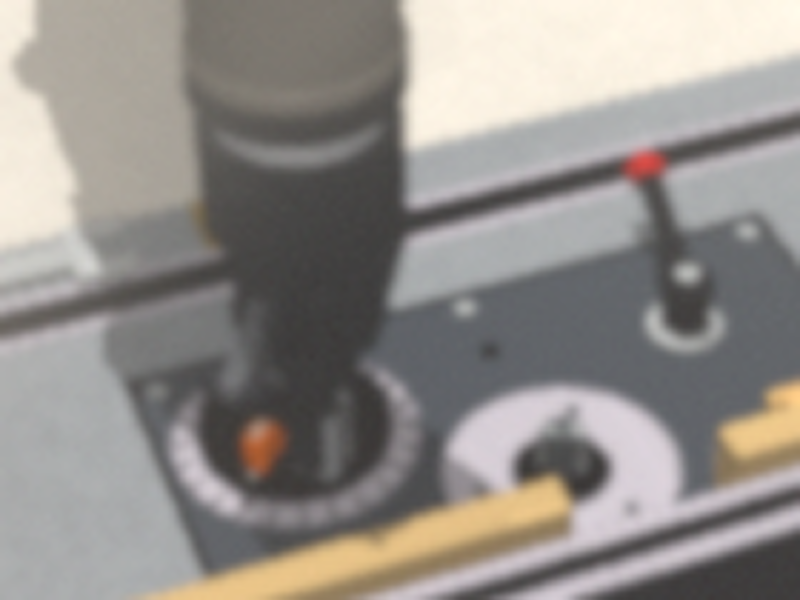

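Emit:
play_rows([
  [-2, 0, 4, 0, 0, 0, 255],
  [-2, 0, 0, 0, 0, 0, 255],
  [-2, 0, 0, 0, 0, 0, 255],
  [0, 0, 0, 0, 0, 0, 255],
])

```text
clock: 4.05
tcp_pos: [0.5717, -0.154, 0.0098]
orientation: [3.017, 0.85, 0.003]
contact_force: [0.3, 0.3, 0.4]
grip_width: -0.0004
```

```bash
python3 go.py
cat > ax.py <<'E'
# dial state from scene/top: TCP in dial frame + picture
import sys
from h import *
from bench import r,grab_frame
from scipy.spatial.transform import Rotation as Ro
i=sys.argv[1]
o=r.get_obs(); R=Ro.from_rotvec(o["orientation"]).as_matrix(); p=np.array(o["tcp_pos"])
print("axis in tool",np.round(1000*(R.T@(np.array([.5385,-.1395,p[2]])-p))[:2],1))
a=[]
for n,roi in(("scene",(180,230,260,300)),("top",(325,180,375,230))):
    f=grab_frame(n); np.savez(f"{n}{i}.npz",**f); x0,y0,x1,y1=roi
    a.append(cv2.resize(cv2.convertScaleAbs(f["color"][y0:y1,x0:x1],alpha=1.5),(400,400),interpolation=cv2.INTER_CUBIC))
cv2.imwrite(f"pics/d{i}.png",np.hstack(a))
E
python3 ax.py 5
```

```text
t 4.05 tcp [ 0.5717 -0.154   0.0098] psi 31.5 q [ 0.34  0.59 -0.25  1.89  0.23  0.69 -1.06] F [0.3 0.3 0.4] w -0.0004
axis in tool [-20.7 -29.7]
```

View pics/d5.png

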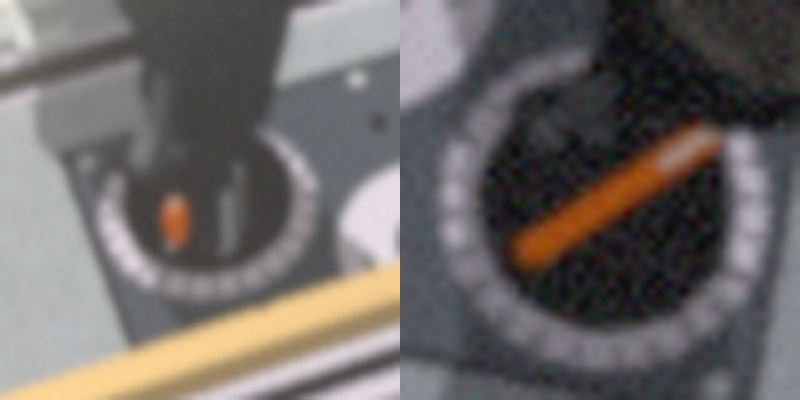

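Run:
```python
from h import *
from bench import r
from scipy.spatial.transform import Rotation as Ro
o=r.get_obs(); R=Ro.from_rotvec(o["orientation"]).as_matrix(); p=np.array(o["tcp_pos"])
f=dict(np.load("top5.npz")); g=f["color"]
for u,v in((342,192),(345,194),(348,192),(351,190),(345,190),(347,197),(355,185)):
    o_,d=ray(f,[[u,v]]); P=(o_+d*f["depth"][v,u])[0]; print(u,v,g[v,u],np.round(P,4),np.round(R.T@(P-p)*1000,1))
tip=p+R@np.array([0,0,-.037]); print("tip",tip,proj(f,tip))
print([ (np.round((proj(f,p+R@np.array([x,y,-.037]))[0]-[325,180])*8+[400,0])) for x in(-.011,.011) for y in(-.007,.007)])
```

```text
342 192 [29 28 29] [ 0.5492 -0.1043  0.138 ] [   6.3  -53.2 -128.6]
345 194 [41 37 40] [ 0.5449 -0.1112  0.137 ] [  -0.9  -49.6 -127.5]
348 192 [36 36 30] [ 0.5482 -0.1168  0.1437] [  -1.   -42.9 -134.2]
351 190 [26 27 26] [ 0.5508 -0.1218  0.1538] [  -1.4  -37.3 -144.2]
345 190 [45 43 42] [ 0.556  -0.1128  0.1275] [   7.7  -42.4 -117.9]
347 197 [18 19 16] [ 0.5394 -0.1169  0.1297] [  -8.6  -47.6 -120.3]
355 185 [18 22 20] [ 0.5517 -0.1217  0.2018] [  -0.5  -36.5 -192.3]
tip [ 0.57192029 -0.15351332  0.04684673] [[356.07423935 190.39963969]]
[array([648., 124.]), array([687., 102.]), array([611.,  65.]), array([649.,  42.])]
```

Emit:
play_rows([
  [-2, -2, 0, 0, 0, 0, 255],
  [-2, -1, 0, 0, 0, 0, 255],
  [0, 0, 0, 0, 0, 0, 255],
])

```text
clock: 4.45
tcp_pos: [0.5669, -0.1531, 0.0101]
orientation: [3.017, 0.851, 0.004]
contact_force: [-0.4, -0.3, -0.3]
grip_width: -0.0003
```

```bash
python3 go.py; python3 ax.py 6
```

```text
t 4.45 tcp [ 0.5669 -0.1531  0.0101] psi 31.5 q [ 0.35  0.58 -0.25  1.9   0.23  0.68 -1.06] F [-0.4 -0.3 -0.3] w -0.0003
axis in tool [-17.1 -26.4]
```

Emit:
play_rows([
  [-1, 0, 0, 0, 0, 0, 255],
  [-1, 0, 0, 0, 0, 0, 255],
])

```text
clock: 4.75
tcp_pos: [0.5661, -0.1538, 0.0102]
orientation: [3.016, 0.852, 0.006]
contact_force: [1.9, 1.2, -0.9]
grip_width: -0.0003
```

Emit:
play_rows([
  [-1, 0, 0, 0, 0, 0, 255],
  [-1, 0, 0, 0, 0, 0, 255],
])

```text
clock: 4.95
tcp_pos: [0.566, -0.1538, 0.0104]
orientation: [3.016, 0.853, 0.012]
contact_force: [2.8, 1.1, -2.8]
grip_width: -0.0003
```

```bash
python3 go.py; python3 ax.py 7
```

```text
t 4.95 tcp [ 0.566  -0.1538  0.0104] psi 31.6 q [ 0.35  0.58 -0.25  1.9   0.23  0.68 -1.06] F [ 2.8  1.1 -2.8] w -0.0003
axis in tool [-15.9 -26.6]
```

View pics/d7.png

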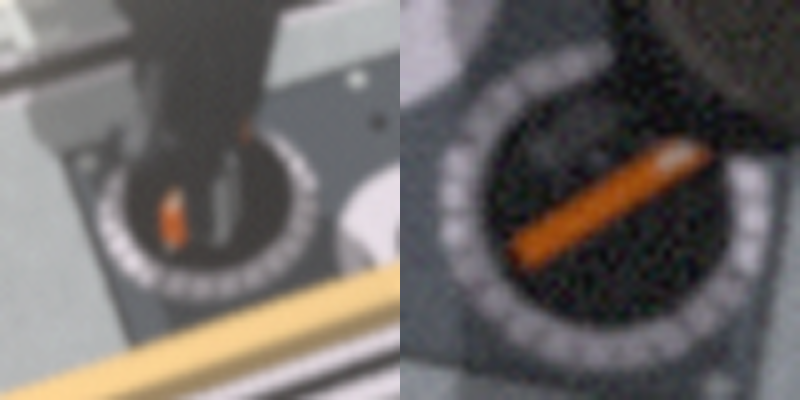

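Emit:
play_rows([
  [-2, 0.6, 0, 0, 0, 0.04, 255],
  [-2, 0.6, 0, 0, 0, 0.04, 255],
])

```text
clock: 5.25
tcp_pos: [0.5648, -0.156, 0.0106]
orientation: [3.049, 0.727, 0.017]
contact_force: [2.1, 1.3, -1.4]
grip_width: 0.0001
```

```bash
python3 go.py
```

```text
t 5.25 tcp [ 0.5648 -0.156   0.0106] psi 26.8 q [ 0.34  0.57 -0.23  1.91  0.21  0.67 -1.12] F [ 2.1  1.3 -1.4] w 0.0001
```

```bash
cat > bar.py <<'E'
from h import *
from bench import r
from scipy.spatial.transform import Rotation as Ro
o=r.get_obs(); R=Ro.from_rotvec(o["orientation"]).as_matrix(); p=np.array(o["tcp_pos"])
A=np.array([.5385,-.1395]); out=[]
for y in(-.007,.007):
    q=(p+R@np.array([-.011,y,-.037]))[:2]-A; rho=np.hypot(*q); out.append(np.degrees(np.arctan2(q[1],q[0])-np.arcsin(.005/rho)))
b=min(out); psi=np.degrees(np.arctan2(R[1,0],R[0,0]))
print("t",round(o["clock"],2),"tcp",np.round(p,4),"psi",round(psi,1),"bar<=",np.round(out,1),"clicks from -57.5:",round((-57.5-b)/15,2),"psi lag",round(psi-90-b,1),"tilt",np.round(R[:2,2],3),"axis",np.round(1000*(R.T@(np.r_[A,p[2]]-p))[:2],1),"F",np.round(o["contact_force"],1),"M",np.round(o["moment"],2))
E
python3 bar.py
```

```text
t 5.25 tcp [ 0.5648 -0.156   0.0106] psi 26.8 bar<= [-64.2 -63.8] clicks from -57.5: 0.45 psi lag 1.0 tilt [ 0.012 -0.004] axis [-16.  -26.6] F [ 2.1  1.3 -1.4] M [ 0.15 -0.49  0.02]
```

Emit:
play_rows([
  [-2.5, 0.6, 0, 0, 0, 0, 255],
  [-2.5, 0.6, 0, 0, 0, 0, 255],
])

```text
clock: 5.45
tcp_pos: [0.5614, -0.1586, 0.0108]
orientation: [3.05, 0.727, 0.019]
contact_force: [7.4, 5.7, -4.1]
grip_width: -0.0001
```

```bash
python3 bar.py
```

```text
t 5.45 tcp [ 0.5614 -0.1586  0.0108] psi 26.8 bar<= [-76.4 -70.9] clicks from -57.5: 1.26 psi lag 13.2 tilt [ 0.013 -0.003] axis [-11.8 -27.4] F [ 7.4  5.7 -4.1] M [ 1.26 -1.5  -0.07]
```

```bash
python3 ax.py 8; python3 bar.py; python3 tip.py 8
```

```text
axis in tool [-11.8 -27.4]
t 5.55 tcp [ 0.5613 -0.1586  0.0108] psi 26.8 bar<= [-76.7 -71.1] clicks from -57.5: 1.28 psi lag 13.5 tilt [ 0.013 -0.003] axis [-11.7 -27.4] F [ 3.4  3.1 -1.9] M [ 0.6  -0.86 -0.07]
tip 275 250 [ 13.7  -3.4 -26.3]
tip 285 250 [ 13.9   1.6 -26.7]
bar 1680 [ 535.  -126.5] [10.8 44.1] dir 108.4 z 0.05410362198193549
```

View pics/d8.png

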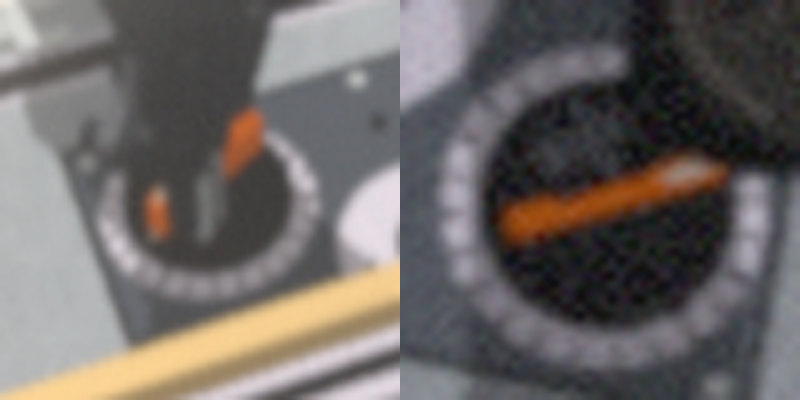

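View pics/wrist8.png

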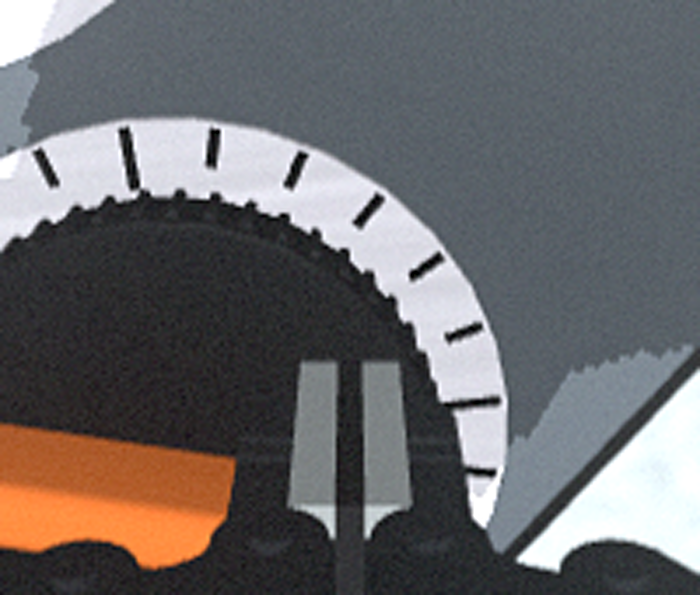

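```bash
cat > at.py <<'E'
import sys
from h import *
A=np.array([.5385,-.1395]); b=np.radians(float(sys.argv[1])); gap=float(sys.argv[2])/1000
u=np.array([np.cos(b),np.sin(b)]); n=np.array([-u[1],u[0]])
t=A+.027*u+(.016+gap)*n
import subprocess; print(subprocess.run(["python3","go.py",str(t[0]),str(t[1]),"0.009",str(np.degrees(b)+90)],capture_output=True,text=True).stdout)
E
python3 at.py -72.5 1.5
```

```text
t 5.6 tcp [ 0.5613 -0.1587  0.0107] psi 26.8 q [ 0.35  0.57 -0.23  1.91  0.21  0.67 -1.11] F [ 4.1  2.9 -0.7] w -0.0002
need tool mm [1.2 2.1 1.8] turn [ 0.008 -0.011  0.163]
```

Emit:
play_rows([
  [2.5, 2, 1, 0, 0, 0.08, 255],
  [0, 0, 0, 0, -0.01, 0.08, 255],
  [0, 0, 0, 0, 0, 0, 255],
])

```text
clock: 5.9
tcp_pos: [0.5618, -0.1608, 0.0096]
orientation: [3.098, 0.473, -0.003]
contact_force: [-0.3, 0.6, 0.7]
grip_width: 0.0003
```

```bash
python3 bar.py; python3 tip.py 9|grep bar; python3 at.py -72.5 0
```

```text
t 5.9 tcp [ 0.5618 -0.1608  0.0096] psi 17.4 bar<= [-72.5 -72.6] clicks from -57.5: 1.0 psi lag -0.1 tilt [-0.001 -0.008] axis [-15.9 -27.3] F [-0.3  0.6  0.7] M [ 0.02 -0.03 -0.01]
bar 847 [ 535.8 -125.4] [ 8.3 42.7] dir 112.6 z 0.0536867097253179
t 5.95 tcp [ 0.5617 -0.161   0.0095] psi 17.5 q [ 0.31  0.57 -0.19  1.9   0.17  0.68 -1.25] F [-0.   0.1 -0. ] w 0.0001
need tool mm [ 0.4 -0.4  0.5] turn [ 0.007  0.003 -0.   ]
```

```bash
cat > ang.py <<'E'
from h import *
from bench import grab_frame
import sys
out=[]
f0=dict(np.load("top0.npz"))
for f in (f0,grab_frame("top")):
    hsv=cv2.cvtColor(f["color"],cv2.COLOR_BGR2HSV); x0,y0,x1,y1=326,182,374,228
    w=((hsv[...,0]<20)&(hsv[...,1]>100)&(hsv[...,2]>60)).astype(np.uint8)
    q=blob(w,(x0,y0,x1,y1)); P=onplane(f,q,.056)[:,:2]
    c=P.mean(0); l,v=np.linalg.eigh(np.cov(P.T)); out.append(np.degrees(np.arctan2(v[1,1],v[0,1]))%180); print(len(q),np.round(c,4),round(out[-1],1))
print("clicks cw",((out[0]-out[1])%180)/15)
E
python3 ang.py
```

```text
127 [ 0.534  -0.1375] 123.5
121 [ 0.5349 -0.1365] 107.7
clicks cw 1.049857481717398
```

Emit:
play_rows([
  [-2, 1, 0, 0, 0, 0.06, 255],
  [-2.2, 1, 0, 0, 0, 0.06, 255],
])

```text
clock: 6.2
tcp_pos: [0.5602, -0.1631, 0.0098]
orientation: [3.121, 0.294, 0.005]
contact_force: [1.8, 0.8, -2.2]
grip_width: 0.0001
```

```bash
python3 bar.py; python3 ang.py|tail -1
```

```text
t 6.2 tcp [ 0.5602 -0.1631  0.0098] psi 10.7 bar<= [-77.  -77.9] clicks from -57.5: 1.36 psi lag -1.3 tilt [ 0.004 -0.006] axis [-16.9 -27.2] F [ 1.8  0.8 -2.2] M [ 0.19 -0.47  0.05]
clicks cw 1.3761527705929248
```

Emit:
play_rows([
  [-2.2, 1, 0, 0, 0, 0.06, 255],
  [-1.5, 0.8, 0, 0, 0, 0.05, 255],
])

```text
clock: 6.45
tcp_pos: [0.5556, -0.1663, 0.0099]
orientation: [3.133, 0.119, 0.004]
contact_force: [2.4, 1.8, -2.2]
grip_width: 0.0002
```

```bash
python3 bar.py; python3 ang.py|tail -1;python3 at.py -87.5 0
```

```text
t 6.45 tcp [ 0.5556 -0.1663  0.0099] psi 4.3 bar<= [-88.6 -87.4] clicks from -57.5: 2.07 psi lag 2.9 tilt [ 0.003 -0.007] axis [-15.  -28.1] F [ 2.4  1.8 -2.2] M [ 0.44 -0.66 -0.08]
clicks cw 1.970811551608933
t 6.5 tcp [ 0.5557 -0.1664  0.0099] psi 4.2 q [ 0.28  0.56 -0.13  1.92  0.12  0.66 -1.42] F [ 1.9  1.  -1. ] w -0.0002
need tool mm [ 0.1 -0.6  0.9] turn [ 0.007 -0.002  0.03 ]
```

Two clicks. Now on to the third.

Emit:
play_rows([
  [-1.5, 0.8, 0.5, 0, 0, 0.09, 255],
  [-2.2, 0.5, 0, 0, 0, 0.06, 255],
])

```text
clock: 6.7
tcp_pos: [0.5552, -0.1681, 0.0104]
orientation: [3.133, -0.116, 0.015]
contact_force: [3.8, -0.4, -3.0]
grip_width: -0.0003
```

```bash
python3 bar.py; python3 ang.py|tail -1
```

```text
t 6.7 tcp [ 0.5552 -0.1681  0.0104] psi -4.2 bar<= [-87.6 -90.3] clicks from -57.5: 2.18 psi lag -4.0 tilt [ 0.009 -0.007] axis [-18.7 -27.2] F [ 3.8 -0.4 -3. ] M [ 0.03 -0.91 -0.02]
clicks cw 2.2165399581709875
```

Emit:
play_rows([
  [-2.5, 0.5, 0, 0, 0, 0.02, 255],
  [-2, 0.5, 0, 0, 0, 0.02, 255],
])

```text
clock: 6.95
tcp_pos: [0.5491, -0.1693, 0.0102]
orientation: [3.13, -0.178, 0.012]
contact_force: [4.0, 0.6, 0.2]
grip_width: -0.0004
```

```bash
python3 bar.py; python3 ang.py|tail -1
```

```text
t 6.95 tcp [ 0.5491 -0.1693  0.0102] psi -6.5 bar<= [-103.  -100.4] clicks from -57.5: 3.03 psi lag 6.5 tilt [ 0.007 -0.007] axis [-13.9 -28.4] F [4.  0.6 0.2] M [ 0.25 -0.94 -0.08]
clicks cw 3.0261624782771976
```

Emit:
play_rows([
  [0, 1, 0.5, 0, 0, 0.11, 255],
  [-1.5, 0.8, 0.5, 0, -0.01, 0.05, 255],
])

```text
clock: 7.2
tcp_pos: [0.5479, -0.1708, 0.0098]
orientation: [3.107, -0.434, 0.0]
contact_force: [4.5, 0.4, -0.4]
grip_width: -0.0001
```

```bash
python3 bar.py; python3 ang.py|tail -1
```

```text
t 7.2 tcp [ 0.5479 -0.1708  0.0098] psi -15.9 bar<= [-101.5 -103.3] clicks from -57.5: 3.05 psi lag -2.6 tilt [-0.    -0.005] axis [-17.6 -27.5] F [ 4.5  0.4 -0.4] M [ 0.09 -1.13  0.04]
clicks cw 3.105976189222715
```

Emit:
play_rows([
  [-2, 0.6, 0, 0, 0, 0.03, 255],
])

```text
clock: 7.35
tcp_pos: [0.5472, -0.171, 0.01]
orientation: [3.1, -0.481, 0.003]
contact_force: [5.2, -1.2, -2.7]
grip_width: -0.0001
```

```bash
python3 bar.py; python3 ang.py|tail -1
```

```text
t 7.35 tcp [ 0.5472 -0.171   0.01  ] psi -17.7 bar<= [-102.8 -104.8] clicks from -57.5: 3.15 psi lag -2.9 tilt [ 0.001 -0.005] axis [-17.8 -27.4] F [ 5.2 -1.2 -2.7] M [-0.15 -0.95  0.03]
clicks cw 3.1951755358103915
```

Emit:
play_rows([
  [-2, 0.6, 0, 0, 0, 0.03, 255],
])

```text
clock: 7.5
tcp_pos: [0.5434, -0.171, 0.0098]
orientation: [3.091, -0.533, -0.0]
contact_force: [0.7, 0.3, -0.6]
grip_width: -0.0001
```

```bash
python3 bar.py; python3 ang.py|tail -1
```

```text
t 7.5 tcp [ 0.5434 -0.171   0.0098] psi -19.6 bar<= [-111.8 -110.9] clicks from -57.5: 3.62 psi lag 2.3 tilt [-0.001 -0.005] axis [-15.2 -28. ] F [ 0.7  0.3 -0.6] M [ 0.03 -0.03 -0.03]
clicks cw 3.6749323642825527
```

Emit:
play_rows([
  [0, 0, 0, 0, 0, 0, 255],
])

```text
clock: 7.65
tcp_pos: [0.5413, -0.171, 0.0093]
orientation: [3.09, -0.537, -0.005]
contact_force: [3.3, 0.0, 1.1]
grip_width: 0.0001
```

```bash
python3 bar.py; python3 ang.py|tail -1
```

```text
t 7.65 tcp [ 0.5413 -0.171   0.0093] psi -19.7 bar<= [-117.  -114.1] clicks from -57.5: 3.97 psi lag 7.3 tilt [-0.004 -0.004] axis [-13.2 -28.7] F [3.3 0.  1.1] M [ 0.03 -0.55 -0.  ]
clicks cw 4.0076266337071464
```

Emit:
play_rows([
  [5, 0, 0, 0, 0, 0, 255],
  [8, 0, 0, 0, 0, 0, 255],
  [2, 0, -10, 0, 0, 0, 255],
  [0, 0, -30, 0, 0, 0, 255],
  [0, 0, -30, 0, 0, 0, 255],
])

```text
clock: 8.2
tcp_pos: [0.5525, -0.1756, 0.0775]
orientation: [3.091, -0.536, -0.024]
contact_force: [0.7, -0.0, 0.4]
grip_width: 0.0002
```

```bash
python3 ang.py; python3 go.py; python3 look.py wrist 10 0 0 560 420; python3 ax.py 10
```

```text
127 [ 0.534  -0.1375] 123.5
123 [ 0.5378 -0.137 ] 62.4
clicks cw 4.068255793609649
t 8.25 tcp [ 0.5557 -0.1765  0.0826] psi -19.7 q [ 0.21  0.46 -0.02  1.87  0.02  0.81 -1.73] F [ 1.3 -1.1  3.1] w -0.0001
1.4285714285714286
axis in tool [-28.9 -28.9]
```

View pics/d10.png

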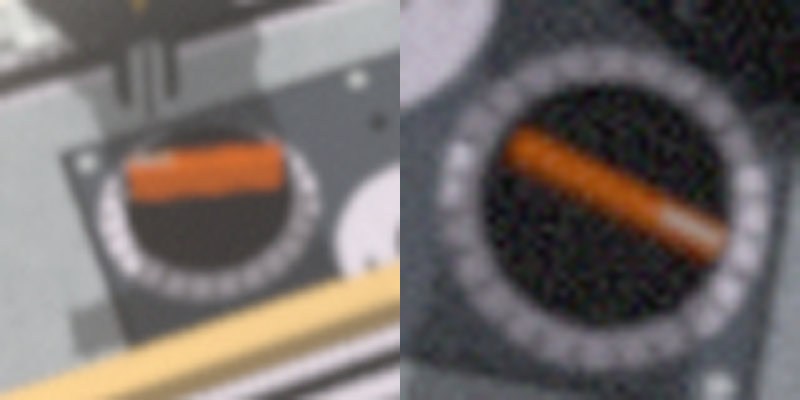

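View pics/wrist10.png

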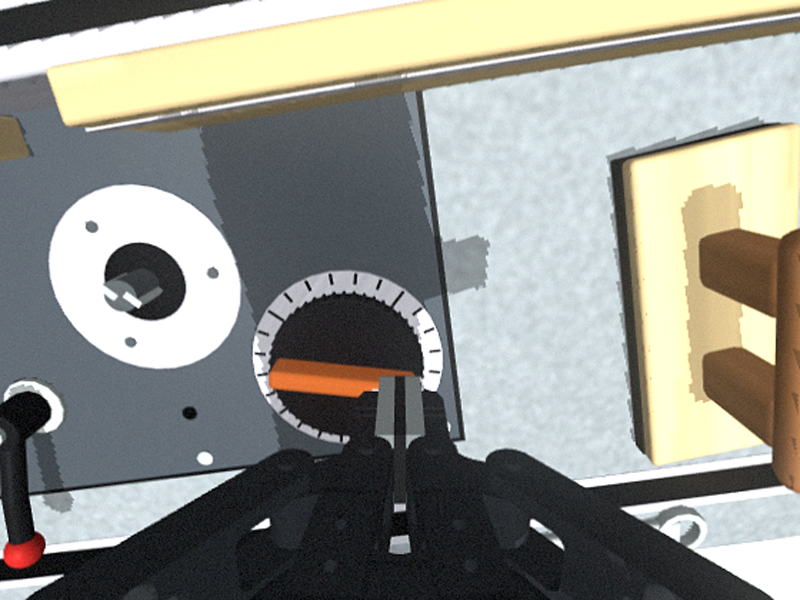

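Wrist view: the bar lies in the ring clear of the fingers, the lever ball is at (22,550) and the hub at (25,410). Top-view angle change is 4.07 clicks. Next is the lever.

Emit:
play_rows([
  [0, 0, -30, 0, 0, -0.14, 255],
  [0, 0, -10, 0, 0, -0.14, 255],
  [0, 0, 0, 0, 0, -0.14, 255],
  [0, 0, 0, 0, 0, -0.14, 255],
  [0, 0, 0, 0, 0, -0.14, 255],
])

```text
clock: 8.9
tcp_pos: [0.5498, -0.1745, 0.1141]
orientation: [-3.081, -0.597, 0.036]
contact_force: [-0.6, -0.2, 0.1]
grip_width: 0.0
```

Emit:
play_rows([
  [0, 0, 0, 0, 0, -0.14, 255],
  [0, 0, 0, 0, 0, -0.14, 255],
  [0, 0, 0, 0, 0, -0.14, 255],
  [0, 0, 0, 0, 0, -0.14, 255],
  [0, 0, 0, 0, 0, -0.14, 255],
])

```text
clock: 9.4
tcp_pos: [0.5451, -0.1735, 0.108]
orientation: [-2.649, -1.649, 0.045]
contact_force: [-0.7, 0.1, -0.4]
grip_width: 0.0
```

```bash
python3 go.py .5114 .0307 .10 68.8
```

```text
t 9.4 tcp [ 0.5451 -0.1735  0.108 ] psi 63.8 q [ 0.47  0.45 -0.35  1.84  0.19  0.92 -0.43] F [-0.7  0.1 -0.4] w 0.0
need tool mm [ 168.5 -120.     9.7] turn [-0.033  0.012 -0.087]
```

Emit:
play_rows([
  [34, -24, 0, -0.007, 0.002, -0.02, 255],
  [34, -24, 0, -0.007, 0.002, -0.02, 255],
  [34, -24, 0, -0.007, 0.002, -0.02, 255],
  [34, -24, 0, -0.007, 0.002, -0.02, 255],
  [30, -22, 0, -0.005, 0.002, 0, 255],
])

```text
clock: 9.9
tcp_pos: [0.5001, 0.0243, 0.1029]
orientation: [-2.6, -1.757, 0.014]
contact_force: [0.3, 0.3, -0.8]
grip_width: -0.0001
```

Emit:
play_rows([
  [0, 0, 0, 0, 0, 0, 255],
])

```text
clock: 10.0
tcp_pos: [0.4978, 0.03, 0.1023]
orientation: [-2.59, -1.766, 0.015]
contact_force: [-0.0, 1.0, -0.0]
grip_width: -0.0001
```

```bash
python3 go.py .5114 .0307 .0 68.8; python3 look.py wrist 11 0 0 560 420; python3 ang.py|tail -1
```

```text
t 10.0 tcp [0.4978 0.03   0.1023] psi 68.6 q [ 0.19  0.35 -0.45  2.03  0.2   0.82 -0.75] F [-0.  1. -0.] w -0.0001
need tool mm [  6.   13.5 102.1] turn [-0.011  0.004 -0.004]
1.4285714285714286
clicks cw 4.00438351743736
```

View pics/wrist11.png

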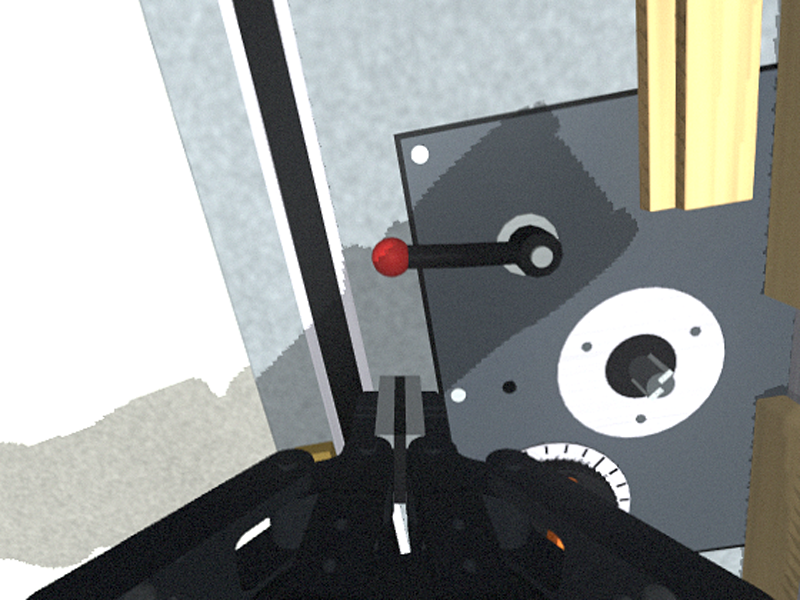

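Run:
```python
from h import *
from bench import r
from scipy.spatial.transform import Rotation as Ro
o=r.get_obs(); R=Ro.from_rotvec(o["orientation"]).as_matrix(); p=np.array(o["tcp_pos"])
f=dict(np.load("wrist11.npz")); s=560/800
for n,c,z in(("ball",(390,257),.0585),("hub",(541,256),.057),("insertring",(641,362),.025),("setupbar",(320,450),.037)):
    P=onplane(f,np.array(c)*s,z)[0]; print(n,np.round(P,4),np.round(R.T@(P-p)*1000,1))
```

```text
ball [0.5054 0.0636 0.0585] [38.4 -8.  43.5]
hub [0.5725 0.0376 0.057 ] [39.1 64.  44.3]
insertring [ 0.6162 -0.0553  0.025 ] [-30.8 139.3  76. ]
setupbar [ 0.4193 -0.0358  0.037 ] [-85.7 -51.   66.2]
```

Emit:
play_rows([
  [0, 5, 25, 0, 0, 0, 255],
  [0, 5, 25, 0, 0, 0, 255],
  [0, 0, 20, 0, 0, 0, 255],
  [0, 0, 12, 0, 0, 0, 255],
  [0, 0, 0, 0, 0, 0, 255],
])

```text
clock: 10.6
tcp_pos: [0.5091, 0.0125, 0.0157]
orientation: [-2.608, -1.747, 0.022]
contact_force: [-0.4, -0.5, -0.4]
grip_width: 0.0001
```

```bash
python3 go.py .5114 .0307 .009 68.8; python3 look.py wrist 12 0 0 560 420
```

```text
t 10.6 tcp [0.5091 0.0125 0.0157] psi 67.6 q [ 0.16  0.5  -0.38  2.06  0.3   0.65 -0.82] F [-0.4 -0.5 -0.4] w 0.0001
need tool mm [17.7 -4.7  6.6] turn [-0.01  0.01 -0.02]
1.4285714285714286
```

View pics/wrist12.png

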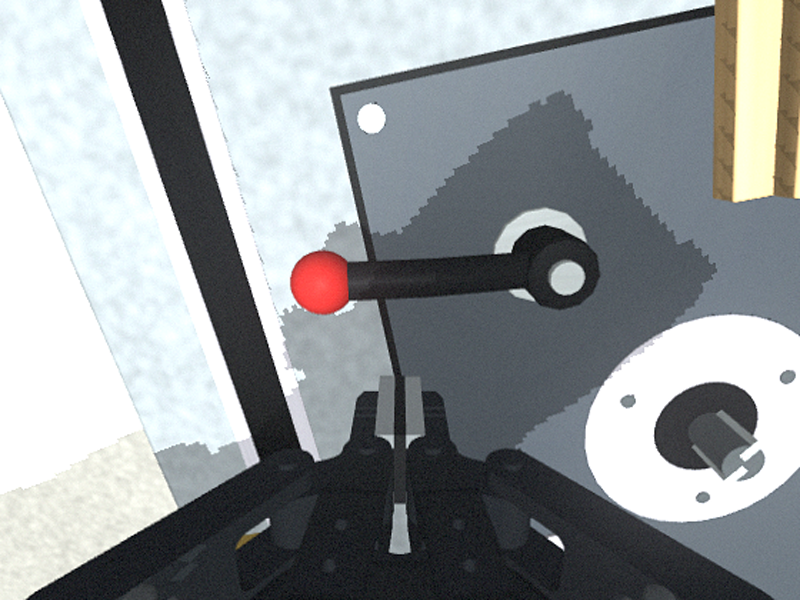

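Emit:
play_rows([
  [5, -1, 6, 0, 0, 0, 255],
  [5, -1, 0, 0, 0, 0, 255],
  [5, 0, 0, 0, 0, 0, 255],
  [5, 0, 0, 0, 0, 0, 255],
])

```text
clock: 11.05
tcp_pos: [0.5176, 0.0323, 0.0122]
orientation: [2.612, 1.746, -0.016]
contact_force: [0.1, 0.5, 0.1]
grip_width: 0.0001
```

```bash
cat > lev.py <<'E'
from h import *
from bench import r
from scipy.spatial.transform import Rotation as Ro
o=r.get_obs(); R=Ro.from_rotvec(o["orientation"]).as_matrix(); p=np.array(o["tcp_pos"])
A=np.array([.5725,.0372]); out=[]
for y in(-.007,.007):
    q=(p+R@np.array([.011,y,-.037]))[:2]-A; rho=np.hypot(*q); out.append(np.degrees(np.arctan2(q[1],q[0])-np.arcsin(.006/rho)))
b=min([x%360 for x in out]); psi=np.degrees(np.arctan2(R[1,0],R[0,0]))
print("t",round(o["clock"],2),"tcp",np.round(p,4),"psi",round(psi,1),"arm",np.round(out,1),"lever rad",round(np.radians(169.1-b),3),"psi lag",round(psi+90-b,1),"tilt",np.round(R[:2,2],3),"axis",np.round(1000*(R.T@(np.r_[A,p[2]]-p))[:2],1),"F",np.round(o["contact_force"],1),"q",np.round(o["joints"],2))
E
python3 lev.py
```

```text
t 11.05 tcp [0.5176 0.0323 0.0122] psi 67.5 arm [165.9 168.5] lever rad 0.057 psi lag -8.3 tilt [-0.008 -0.006] axis [25.5 48.8] F [0.1 0.5 0.1] q [ 0.12  0.52 -0.37  2.04  0.31  0.65 -0.86]
```

Emit:
play_rows([
  [5, -3, 2, 0, 0, 0, 255],
  [4, -2, 0, 0, 0, 0.03, 255],
  [4, -1, 0, 0, 0, 0.07, 255],
])

```text
clock: 11.35
tcp_pos: [0.5181, 0.0475, 0.0108]
orientation: [2.695, 1.609, -0.014]
contact_force: [-0.5, -1.9, -0.3]
grip_width: 0.0001
```

```bash
python3 lev.py
```

```text
t 11.35 tcp [0.5181 0.0475 0.0108] psi 61.7 arm [151.1 150.9] lever rad 0.317 psi lag 0.7 tilt [-0.006 -0.007] axis [16.7 52.8] F [-0.5 -1.9 -0.3] q [ 0.06  0.52 -0.35  2.04  0.29  0.64 -0.97]
```

Contact made with a gentle force, and the lever is moving.

Emit:
play_rows([
  [5.5, -2, 0, 0, 0, 0.1, 255],
  [5.5, -2, 0, 0, 0, 0.1, 255],
  [5.5, -2, 0, 0, 0, 0.1, 255],
])

```text
clock: 11.65
tcp_pos: [0.5218, 0.0633, 0.0107]
orientation: [2.91, 1.168, -0.017]
contact_force: [-0.7, -2.3, -0.8]
grip_width: -0.0
```

```bash
python3 lev.py
```

```text
t 11.65 tcp [0.5218 0.0633 0.0107] psi 43.7 arm [134.8 135.1] lever rad 0.599 psi lag -1.0 tilt [-0.008 -0.01 ] axis [18.6 53.9] F [-0.7 -2.3 -0.8] q [-0.03  0.51 -0.27  2.03  0.23  0.64 -1.26]
```

Emit:
play_rows([
  [6, -2, 0, 0, 0, 0.1, 255],
  [6, -2, 0, 0, 0, 0.1, 255],
  [6, -2, 0, 0, 0, 0.1, 255],
])

```text
clock: 11.95
tcp_pos: [0.5308, 0.0785, 0.0103]
orientation: [3.052, 0.699, -0.02]
contact_force: [-0.6, -1.8, 0.1]
grip_width: 0.0001
```

```bash
python3 lev.py
```

```text
t 11.95 tcp [0.5308 0.0785 0.0103] psi 25.8 arm [117.6 118.2] lever rad 0.898 psi lag -1.8 tilt [-0.01  -0.013] axis [19.6 55.3] F [-0.6 -1.8  0.1] q [-0.12  0.52 -0.19  2.01  0.17  0.64 -1.54]
```

Emit:
play_rows([
  [6, -2, 0, 0, 0, 0.1, 255],
  [6, -2, 0, 0, 0, 0.1, 255],
  [6, -2, 0, 0, 0, 0.1, 255],
])

```text
clock: 12.25
tcp_pos: [0.5438, 0.0902, 0.0097]
orientation: [3.119, 0.216, -0.023]
contact_force: [-1.7, -3.2, 0.9]
grip_width: 0.0002
```

```bash
python3 lev.py
```

```text
t 12.25 tcp [0.5438 0.0902 0.0097] psi 7.9 arm [101.  101.9] lever rad 1.188 psi lag -3.1 tilt [-0.014 -0.016] axis [21.1 56.4] F [-1.7 -3.2  0.9] q [-0.2   0.54 -0.1   1.97  0.11  0.65 -1.81]
```

Emit:
play_rows([
  [5, -1, 0, 0, 0, 0.07, 255],
  [5, -1, 0, 0, 0, 0.07, 255],
  [4, -0.5, 0, 0, 0, 0.05, 255],
])

```text
clock: 12.55
tcp_pos: [0.5563, 0.0945, 0.0095]
orientation: [3.122, -0.094, -0.025]
contact_force: [-2.2, -0.9, 1.4]
grip_width: -0.0002
```

```bash
python3 lev.py
```

```text
t 12.55 tcp [0.5563 0.0945 0.0095] psi -3.4 arm [88.4 88.9] lever rad 1.408 psi lag -1.9 tilt [-0.017 -0.018] axis [19.7 56.2] F [-2.2 -0.9  1.4] q [-0.25  0.55 -0.05  1.94  0.06  0.67 -1.97]
```

Emit:
play_rows([
  [4, -0.5, 0, 0, 0, 0.04, 255],
  [4, 0, 0, 0, 0, 0, 255],
])

```text
clock: 12.75
tcp_pos: [0.5627, 0.0951, 0.0093]
orientation: [3.117, -0.158, -0.029]
contact_force: [-9.1, 0.1, 3.8]
grip_width: 0.0001
```

```bash
python3 lev.py
```

```text
t 12.75 tcp [0.5627 0.0951 0.0093] psi -5.8 arm [82.3 81.8] lever rad 1.523 psi lag 2.4 tilt [-0.019 -0.019] axis [15.6 56.6] F [-9.1  0.1  3.8] q [-0.26  0.56 -0.04  1.93  0.05  0.68 -2.  ]
```

Emit:
play_rows([
  [4, 0, 0, 0, 0, 0, 255],
  [4, 0, 0, 0, 0, 0, 255],
])

```text
clock: 12.95
tcp_pos: [0.5621, 0.095, 0.0082]
orientation: [3.114, -0.151, -0.054]
contact_force: [-12.0, -0.7, 9.7]
grip_width: -0.0003
```

```bash
python3 lev.py
```

```text
t 12.95 tcp [0.5621 0.095  0.0082] psi -5.6 arm [82.5 81.9] lever rad 1.522 psi lag 2.5 tilt [-0.036 -0.021] axis [16.  56.5] F [-12.   -0.7   9.7] q [-0.25  0.57 -0.04  1.91  0.05  0.7  -1.99]
```

At the stop: the force rose to 12 N with no further travel. Backing off, then up.

Emit:
play_rows([
  [-4, 0, 0, 0, 0, 0, 255],
  [-8, 0, 0, 0, 0, 0, 255],
  [-6, 0, -10, 0, 0, 0, 255],
  [0, 0, -40, 0, 0, 0, 255],
  [0, 0, -40, 0, 0, 0, 255],
])

```text
clock: 13.45
tcp_pos: [0.5413, 0.0995, 0.0971]
orientation: [3.112, -0.142, -0.069]
contact_force: [1.2, -0.2, 0.4]
grip_width: 0.0002
```

Emit:
play_rows([
  [-40, 0, -40, 0, 0, 0, 255],
  [-20, 0, -40, 0, 0, 0, 255],
  [0, 0, 0, 0, 0, 0, 255],
  [0, 0, 0, 0, 0, 0, 255],
])

```text
clock: 13.85
tcp_pos: [0.4928, 0.1085, 0.1854]
orientation: [3.119, -0.14, -0.043]
contact_force: [0.0, 0.3, 0.4]
grip_width: -0.0001
```

```bash
python3 go.py; python3 ang.py; python3 look.py top 20 140 50 500 300; python3 look.py wrist 20 0 0 560 420; python3 look.py scene 20 80 150 480 450
```

```text
t 13.85 tcp [0.4928 0.1085 0.1854] psi -5.2 q [-0.29  0.23 -0.06  1.94  0.03  1.   -2.03] F [0.  0.3 0.4] w -0.0001
127 [ 0.534  -0.1375] 123.5
141 [ 0.538  -0.1375] 62.6
clicks cw 4.058498014685313
2.2222222222222223
1.4285714285714286
2.0
```

View pics/top20.png

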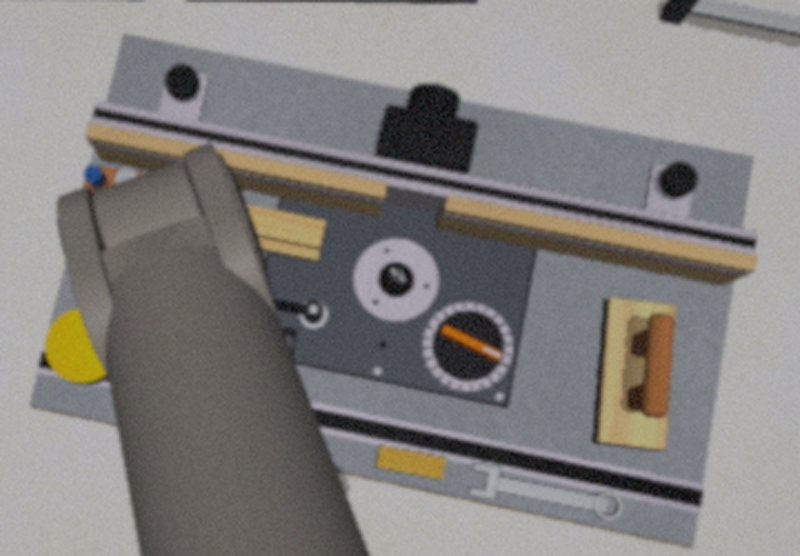

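View pics/wrist20.png

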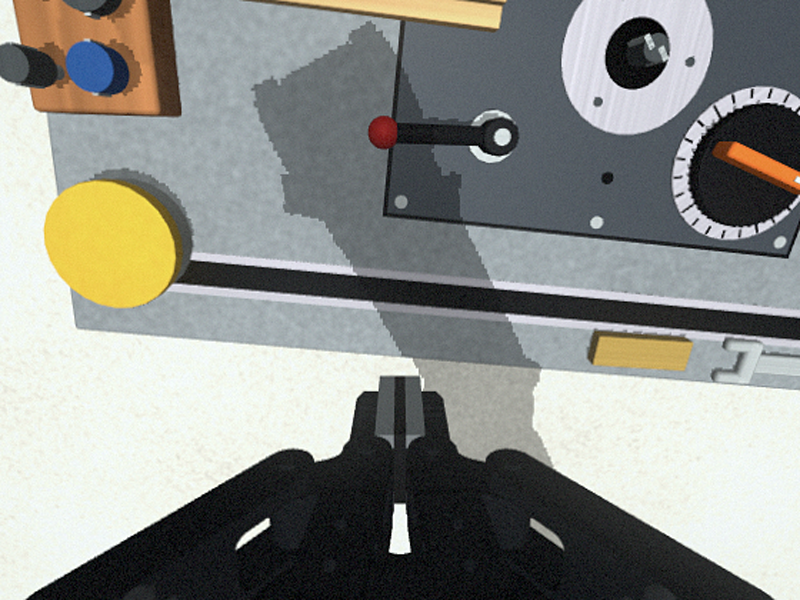

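View pics/scene20.png

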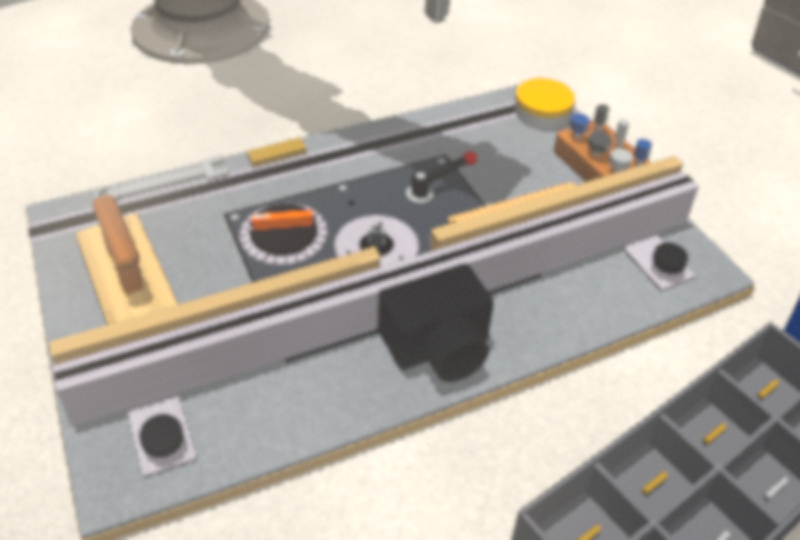

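Measure the lever angle from the wrist view: ball at (382,132), hub top at (502,136).

Run:
```python
from h import *
f=dict(np.load("wrist20.npz")); s=.7
b=onplane(f,np.array([382,132])*s,.0585)[0]; h=onplane(f,np.array([502,136])*s,.057)[0]; c=onplane(f,np.array([637,62])*s,.025)[0]
d=b-h; a=np.degrees(np.arctan2(d[1],d[0])); print(b,h,c,np.linalg.norm(d),a,"lever",np.radians(169.1-a))
```

```text
[0.58157776 0.10956763 0.0585    ] [0.57283859 0.03743046 0.057     ] [ 0.60982712 -0.05805724  0.025     ] 0.07268008122291002 83.09247012477093 lever 1.501114577830135
```

Lever at 1.50 rad, dial at four clicks, hand clear.

```bash
python3 -c "
from bench import r
print(r.hand_in())"
```

```text
the job is handed in; nothing more can be done
None
```

The lift dial is four clicks clockwise of where it started and the lock lever is against its stop. I handed the job in at about 14 s of the 64 s allowed; hand-in gives no verdict.

**Dial:** I pushed the orange bar with the closed fingertips, one click at a time, and measured the angle in the top view after each push. The last reading was 4.06 clicks, and it did not change when the lever was moved. The highest push force I read was about 10 N.

**Lever:** I pushed it clockwise until it stopped moving, with the wrist force at up to about 15 N. The wrist camera then put it at 1.50 rad.

**Clearance:** After backing off, the hand is well above and clear of the table, with the contact force near zero. The loose things look unmoved in the final pictures, though I judged that by eye. I kept well away from the cutter, and no force readings suggested contact.

**Disagreements:**
- **Fingertip height:** The visible fingertips ended about 37 mm short of the reported tool point, by depth from both the wrist and scene cameras. I set the heights from the pictures, and the forces at contact agreed.
- **Camera positions:** The cameras differed by 3–5 mm on the dial and lever axes.
- **Dial angle by wrist depth:** At the first click the wrist-depth angle was noisy (0.8–1.05 clicks) because the fingers hid part of the bar, so I relied on the top view and the contact geometry.

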